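# Load and clamp the gel cassettes, put the gel knife away

## Task

Load the gel tank: pull every gel cassette up out of the sprung casting stand, lower it (no dropping) into a tank station until it stands on the floor, and push a wedge fully home behind each, shoulder down on the ledge, so that it is clamped tight against its gasket. Put the gel knife away too, its blade all the way into the slot in the front of the stand's base, and leave the beaker and bottle alone.

Things in the scene. Friction and masses are not known exactly. Their poses are not given: they have to be found in the camera images.
- tank: Gel tank, fixed: clear tub 166 x 113 mm, 58 mm high, x from -80 to +86 mm. Three stations 52 mm apart along x, each with, along +x: grey core plate with black sprung gasket, cassette groove, wedge space, rib sloping outward 1:6 to the top with a flat ledge 49 mm above the bench. A wedge goes on the +x side of its cassette. Origin: on the bench under the middle station; z up.
- slot0 (a point): Station 0 (x = -52 mm in the tank's frame): the point on the tank's inner floor, 9 mm above the bench, under the middle of its cassette groove; axes as the tank's. At both sides (|y| 46.5 to 52.5 mm) round-topped guide ribs, tops 59 mm above the bench, leave a groove from x = -7.5 to +6 mm for the cassette's edges. Between the guides nothing stands higher than 49 mm.
- slot1 (a point): Station 1 (x = 0), like slot0. In every station the gasket's face is at x = -5 mm (its rounded top 46 mm above the bench), so a cassette enters most freely with its middle plane at x = +0.5 mm, centred on y = 0, 2 mm to spare at each end. The rib's sloped face is at x = 16.5 mm at ledge height, 10.5 mm at 36 mm below; the ledge reaches to x = 26.5 mm.
- slot2 (a point): Station 2 (x = +52 mm), like slot0. When a cassette and wedge are home, the cassette's origin is near x = -2, z = 0 mm and the wedge's origin near x = +6, y = 0, z = 4 mm of this point, the cassette's top 84 mm and the wedge's top 115 mm above the bench. All stations are alike; any cassette and wedge may use any.
- gasket0 (a joint): Compression of the gasket of station 0, m: 0 free, stop at 0.0035; stiffness 5 N/mm. About 1 to 1.5 mm when a wedge is fully home behind a cassette, which takes 12 to 20 N down on the wedge, or a few taps.
- gasket1 (a joint): Compression of the gasket of station 1, m: 0 free, stop at 0.0035; stiffness 5 N/mm. About 1 to 1.5 mm when a wedge is fully home behind a cassette, which takes 12 to 20 N down on the wedge, or a few taps.
- gasket2 (a joint): Compression of the gasket of station 2, m: 0 free, stop at 0.0035; stiffness 5 N/mm. About 1 to 1.5 mm when a wedge is fully home behind a cassette, which takes 12 to 20 N down on the wedge, or a few taps.
- stand: White casting stand, fixed: base 150 (x) x 124 (y) x 15 mm, side walls to 63 mm. Three nests, 45 mm apart along x: cassettes stand 15 mm above the bench; sprung steel balls snap into notches in both edges. Some 15 N straight up frees one; the balls press until it has risen 35 mm, the guides (tops 60 mm) end after 45 mm. Origin: middle of the underside; z up, front to -x.
- knife_slot (a point): Centre of the mouth of the knife slot in the front (-x) face of the stand's base: 46 mm wide (y), from 3 to 11 mm above the bench, 62 mm deep along the stand's +x; axes as the stand's, point 7 mm above the bench. Knife home: its origin at x = -47.5 mm of this point, its x axis along this x axis, handle flat on the bench.
- cassette0: Gel cassette: glass in a black frame, 8 mm thick (x), 101 mm wide (y), 75 mm high (z), about 120 g, standing in the casting stand; front and back alike. Origin: centre of its underside; z up. Take it by the middle of its top edge, across the 8 mm. There may be only two cassettes.
- cassette1: Gel cassette: glass in a black frame, 8 mm thick (x), 101 mm wide (y), 75 mm high (z), about 120 g, standing in the casting stand; front and back alike. Origin: centre of its underside; z up. Take it by the middle of its top edge, across the 8 mm. There may be only two cassettes.
- cassette2: Gel cassette: glass in a black frame, 8 mm thick (x), 101 mm wide (y), 75 mm high (z), about 120 g, standing in the casting stand; front and back alike. Origin: centre of its underside; z up. Take it by the middle of its top edge, across the 8 mm. There may be only two cassettes.
- rack: Grey wedge rack, fixed: 126 (x) x 60 (y) x 30 mm with three pockets 35 mm apart along x, floor 5 mm above the bench. Origin: middle of the underside; z up. Spare wedges may stay in it.
- wedge0: White plastic clamping wedge, 102 mm tall, 60 g, standing tip down in the rack. Origin: centre of the 9 mm thick tip's underside; z up. Blade 40 mm wide (y), 36 mm tall: -x face upright at x = -4.5 mm, +x face sloping out 1:6 from x = +4.5 mm. Above it a shoulder out to x = +18 mm, z 36 to 42 mm, then a handle 11 mm thick (x -3 to +8 mm), 28 mm wide (y), up to z = 102 mm.
- wedge1: Wedge like wedge0. Its upright face goes against the cassette, the sloped face against the tank's rib; home when the underside of the shoulder is down on the ledge. It then holds itself by friction. Grip the handle across its 28 mm, high up, where it stands clear above the cassette.
- wedge2: Wedge like wedge0. Its upright face goes against the cassette, the sloped face against the tank's rib; home when the underside of the shoulder is down on the ledge. It then holds itself by friction. Grip the handle across its 28 mm, high up, where it stands clear above the cassette.
- knife: Gel knife lying flat on the bench, about 90 g: black handle 95 (x) x 24 (y) x 18 mm high; steel blade 40 mm wide, 3 mm thick, running 55 mm on from the handle's +x end, 5.5 to 8.5 mm above the handle's underside. Origin: centre of the handle's underside; x towards the blade's edge, z up.
- knife_tip (a point): Middle of the front edge of the knife's blade: x = 102.5, z = 7 mm in the knife's frame; axes as the knife's. Home, it lies 55 mm inside the mouth of the slot.
- beaker: Small glass beaker, 60 mm across, 75 mm high, on the bench; leave it alone. Origin: centre of its underside.
- bottle: Brown glass bottle, 60 mm across, 120 mm high, on the bench; leave it alone. Origin: centre of its underside.
Mind the look-alikes: they are no part of the job. Leave any green or pink look-alike of the wedge0 alone.

How it is judged:
At the end, for the whole second after the job is handed in: Each cassette upright in a tank station (4 mm of its floor, 6 mm of its middle), gasket squeezed over 1 mm, a wedge there within 2.5 mm of shoulder on ledge; knife flat, blade in the stand's slot, handle within 8 mm of the stand, 6 mm sideways, 0.1 rad; all at rest (((x of cassette0 in the frame of slot0 between -0.006 and 0.006 m and y of cassette0 in the frame of slot0 between -0.006 and 0.006 m and z of cassette0 in the frame of slot0 below 0.004 m and angle between the y axis of cassette0 and the y axis of slot0, either way round below 0.08 rad and angle between cassette0's own z axis and vertical below 0.09 rad and value of joint gasket0 above 0.001 m and ((x of wedge0 in the frame of slot0 between 0 and 0.012 m and y of wedge0 in the frame of slot0 between -0.025 and 0.025 m and z of wedge0 in the frame of slot0 below 0.0065 m and linear speed of wedge0 below 0.02 m/s) or (x of wedge1 in the frame of slot0 between 0 and 0.012 m and y of wedge1 in the frame of slot0 between -0.025 and 0.025 m and z of wedge1 in the frame of slot0 below 0.0065 m and linear speed of wedge1 below 0.02 m/s) or (x of wedge2 in the frame of slot0 between 0 and 0.012 m and y of wedge2 in the frame of slot0 between -0.025 and 0.025 m and z of wedge2 in the frame of slot0 below 0.0065 m and linear speed of wedge2 below 0.02 m/s)) and linear speed of cassette0 below 0.02 m/s) or (x of cassette0 in the frame of slot1 between -0.006 and 0.006 m and y of cassette0 in the frame of slot1 between -0.006 and 0.006 m and z of cassette0 in the frame of slot1 below 0.004 m and angle between the y axis of cassette0 and the y axis of slot1, either way round below 0.08 rad and angle between cassette0's own z axis and vertical below 0.09 rad and value of joint gasket1 above 0.001 m and ((x of wedge0 in the frame of slot1 between 0 and 0.012 m and y of wedge0 in the frame of slot1 between -0.025 and 0.025 m and z of wedge0 in the frame of slot1 below 0.0065 m and linear speed of wedge0 below 0.02 m/s) or (x of wedge1 in the frame of slot1 between 0 and 0.012 m and y of wedge1 in the frame of slot1 between -0.025 and 0.025 m and z of wedge1 in the frame of slot1 below 0.0065 m and linear speed of wedge1 below 0.02 m/s) or (x of wedge2 in the frame of slot1 between 0 and 0.012 m and y of wedge2 in the frame of slot1 between -0.025 and 0.025 m and z of wedge2 in the frame of slot1 below 0.0065 m and linear speed of wedge2 below 0.02 m/s)) and linear speed of cassette0 below 0.02 m/s) or (x of cassette0 in the frame of slot2 between -0.006 and 0.006 m and y of cassette0 in the frame of slot2 between -0.006 and 0.006 m and z of cassette0 in the frame of slot2 below 0.004 m and angle between the y axis of cassette0 and the y axis of slot2, either way round below 0.08 rad and angle between cassette0's own z axis and vertical below 0.09 rad and value of joint gasket2 above 0.001 m and ((x of wedge0 in the frame of slot2 between 0 and 0.012 m and y of wedge0 in the frame of slot2 between -0.025 and 0.025 m and z of wedge0 in the frame of slot2 below 0.0065 m and linear speed of wedge0 below 0.02 m/s) or (x of wedge1 in the frame of slot2 between 0 and 0.012 m and y of wedge1 in the frame of slot2 between -0.025 and 0.025 m and z of wedge1 in the frame of slot2 below 0.0065 m and linear speed of wedge1 below 0.02 m/s) or (x of wedge2 in the frame of slot2 between 0 and 0.012 m and y of wedge2 in the frame of slot2 between -0.025 and 0.025 m and z of wedge2 in the frame of slot2 below 0.0065 m and linear speed of wedge2 below 0.02 m/s)) and linear speed of cassette0 below 0.02 m/s)) and ((x of cassette1 in the frame of slot0 between -0.006 and 0.006 m and y of cassette1 in the frame of slot0 between -0.006 and 0.006 m and z of cassette1 in the frame of slot0 below 0.004 m and angle between the y axis of cassette1 and the y axis of slot0, either way round below 0.08 rad and angle between cassette1's own z axis and vertical below 0.09 rad and value of joint gasket0 above 0.001 m and ((x of wedge0 in the frame of slot0 between 0 and 0.012 m and y of wedge0 in the frame of slot0 between -0.025 and 0.025 m and z of wedge0 in the frame of slot0 below 0.0065 m and linear speed of wedge0 below 0.02 m/s) or (x of wedge1 in the frame of slot0 between 0 and 0.012 m and y of wedge1 in the frame of slot0 between -0.025 and 0.025 m and z of wedge1 in the frame of slot0 below 0.0065 m and linear speed of wedge1 below 0.02 m/s) or (x of wedge2 in the frame of slot0 between 0 and 0.012 m and y of wedge2 in the frame of slot0 between -0.025 and 0.025 m and z of wedge2 in the frame of slot0 below 0.0065 m and linear speed of wedge2 below 0.02 m/s)) and linear speed of cassette1 below 0.02 m/s) or (x of cassette1 in the frame of slot1 between -0.006 and 0.006 m and y of cassette1 in the frame of slot1 between -0.006 and 0.006 m and z of cassette1 in the frame of slot1 below 0.004 m and angle between the y axis of cassette1 and the y axis of slot1, either way round below 0.08 rad and angle between cassette1's own z axis and vertical below 0.09 rad and value of joint gasket1 above 0.001 m and ((x of wedge0 in the frame of slot1 between 0 and 0.012 m and y of wedge0 in the frame of slot1 between -0.025 and 0.025 m and z of wedge0 in the frame of slot1 below 0.0065 m and linear speed of wedge0 below 0.02 m/s) or (x of wedge1 in the frame of slot1 between 0 and 0.012 m and y of wedge1 in the frame of slot1 between -0.025 and 0.025 m and z of wedge1 in the frame of slot1 below 0.0065 m and linear speed of wedge1 below 0.02 m/s) or (x of wedge2 in the frame of slot1 between 0 and 0.012 m and y of wedge2 in the frame of slot1 between -0.025 and 0.025 m and z of wedge2 in the frame of slot1 below 0.0065 m and linear speed of wedge2 below 0.02 m/s)) and linear speed of cassette1 below 0.02 m/s) or (x of cassette1 in the frame of slot2 between -0.006 and 0.006 m and y of cassette1 in the frame of slot2 between -0.006 and 0.006 m and z of cassette1 in the frame of slot2 below 0.004 m and angle between the y axis of cassette1 and the y axis of slot2, either way round below 0.08 rad and angle between cassette1's own z axis and vertical below 0.09 rad and value of joint gasket2 above 0.001 m and ((x of wedge0 in the frame of slot2 between 0 and 0.012 m and y of wedge0 in the frame of slot2 between -0.025 and 0.025 m and z of wedge0 in the frame of slot2 below 0.0065 m and linear speed of wedge0 below 0.02 m/s) or (x of wedge1 in the frame of slot2 between 0 and 0.012 m and y of wedge1 in the frame of slot2 between -0.025 and 0.025 m and z of wedge1 in the frame of slot2 below 0.0065 m and linear speed of wedge1 below 0.02 m/s) or (x of wedge2 in the frame of slot2 between 0 and 0.012 m and y of wedge2 in the frame of slot2 between -0.025 and 0.025 m and z of wedge2 in the frame of slot2 below 0.0065 m and linear speed of wedge2 below 0.02 m/s)) and linear speed of cassette1 below 0.02 m/s)) and ((x of cassette2 in the frame of slot0 between -0.006 and 0.006 m and y of cassette2 in the frame of slot0 between -0.006 and 0.006 m and z of cassette2 in the frame of slot0 below 0.004 m and angle between the y axis of cassette2 and the y axis of slot0, either way round below 0.08 rad and angle between cassette2's own z axis and vertical below 0.09 rad and value of joint gasket0 above 0.001 m and ((x of wedge0 in the frame of slot0 between 0 and 0.012 m and y of wedge0 in the frame of slot0 between -0.025 and 0.025 m and z of wedge0 in the frame of slot0 below 0.0065 m and linear speed of wedge0 below 0.02 m/s) or (x of wedge1 in the frame of slot0 between 0 and 0.012 m and y of wedge1 in the frame of slot0 between -0.025 and 0.025 m and z of wedge1 in the frame of slot0 below 0.0065 m and linear speed of wedge1 below 0.02 m/s) or (x of wedge2 in the frame of slot0 between 0 and 0.012 m and y of wedge2 in the frame of slot0 between -0.025 and 0.025 m and z of wedge2 in the frame of slot0 below 0.0065 m and linear speed of wedge2 below 0.02 m/s)) and linear speed of cassette2 below 0.02 m/s) or (x of cassette2 in the frame of slot1 between -0.006 and 0.006 m and y of cassette2 in the frame of slot1 between -0.006 and 0.006 m and z of cassette2 in the frame of slot1 below 0.004 m and angle between the y axis of cassette2 and the y axis of slot1, either way round below 0.08 rad and angle between cassette2's own z axis and vertical below 0.09 rad and value of joint gasket1 above 0.001 m and ((x of wedge0 in the frame of slot1 between 0 and 0.012 m and y of wedge0 in the frame of slot1 between -0.025 and 0.025 m and z of wedge0 in the frame of slot1 below 0.0065 m and linear speed of wedge0 below 0.02 m/s) or (x of wedge1 in the frame of slot1 between 0 and 0.012 m and y of wedge1 in the frame of slot1 between -0.025 and 0.025 m and z of wedge1 in the frame of slot1 below 0.0065 m and linear speed of wedge1 below 0.02 m/s) or (x of wedge2 in the frame of slot1 between 0 and 0.012 m and y of wedge2 in the frame of slot1 between -0.025 and 0.025 m and z of wedge2 in the frame of slot1 below 0.0065 m and linear speed of wedge2 below 0.02 m/s)) and linear speed of cassette2 below 0.02 m/s) or (x of cassette2 in the frame of slot2 between -0.006 and 0.006 m and y of cassette2 in the frame of slot2 between -0.006 and 0.006 m and z of cassette2 in the frame of slot2 below 0.004 m and angle between the y axis of cassette2 and the y axis of slot2, either way round below 0.08 rad and angle between cassette2's own z axis and vertical below 0.09 rad and value of joint gasket2 above 0.001 m and ((x of wedge0 in the frame of slot2 between 0 and 0.012 m and y of wedge0 in the frame of slot2 between -0.025 and 0.025 m and z of wedge0 in the frame of slot2 below 0.0065 m and linear speed of wedge0 below 0.02 m/s) or (x of wedge1 in the frame of slot2 between 0 and 0.012 m and y of wedge1 in the frame of slot2 between -0.025 and 0.025 m and z of wedge1 in the frame of slot2 below 0.0065 m and linear speed of wedge1 below 0.02 m/s) or (x of wedge2 in the frame of slot2 between 0 and 0.012 m and y of wedge2 in the frame of slot2 between -0.025 and 0.025 m and z of wedge2 in the frame of slot2 below 0.0065 m and linear speed of wedge2 below 0.02 m/s)) and linear speed of cassette2 below 0.02 m/s)) and x of knife in the frame of knife_slot between -0.056 and -0.04 m and y of knife in the frame of knife_slot between -0.006 and 0.006 m and angle between the x axis of knife and the x axis of knife_slot, either way round below 0.1 rad and x of knife_tip in the frame of knife_slot above 0.04 m and height (world z) of knife below 0.006 m and angle between knife's own z axis and vertical below 0.1 rad and linear speed of knife below 0.02 m/s); the robot touches nothing.
It fails at once if a beaker is shoved more than 3 cm or tipped (distance of beaker from where it was at the start of the episode above 0.03 m or angle between beaker's own z axis and vertical above 0.35 rad).
It fails at once if a bottle is shoved more than 3 cm or tipped (distance of bottle from where it was at the start of the episode above 0.03 m or angle between bottle's own z axis and vertical above 0.35 rad).
It fails at once if a glass cassette is dropped (falls faster than 0.7 m/s with no finger on it) ((linear speed of cassette0 above 0.7 m/s and contact force between the fingers and cassette0 below 0.05 N) or (linear speed of cassette1 above 0.7 m/s and contact force between the fingers and cassette1 below 0.05 N) or (linear speed of cassette2 above 0.7 m/s and contact force between the fingers and cassette2 below 0.05 N)).
Of cassette0, cassette1, cassette2 only 2 to 3 are there at a start; the rules pass over those that are not, and their reading is None.
At some moment in a run one of knife may be knocked a few centimetres aside while the robot is not near it.
It also fails if it takes over 210 s, if anything falls off the work surface, if the arm or the gripper's body presses on something with over 40 N, if the wrist force passes 120 N, or if a joint passes its speed limit or range.

## Robot

A 6-joint arm with a two-finger parallel gripper is mounted at the origin on the work surface. World frame = base frame: x ahead of the robot, y to its left, z up, the work surface at z = 0. Lengths are in m, angles in rad, forces in N, time in s.
With the tool pointing down it reaches from about 0.3 to 0.75 m from the base axis. Payload 8.5 kg.
Tool frame: the origin (TCP) lies on the centre line of the jaws, within the pads' length; the fingertips stand 14 mm ahead of it and the grasp point (between the pads) lies 5 mm behind it (tip_extent is the distance from the TCP to the fingertips, in m); z points along the fingers, y is the direction in which the jaws open and shut (so a half turn about z gives the same grasp; the last joint's range is limited). The gripper opens to 85 mm and grips with 20 to 120 N. Pads are 22 mm wide; open, the fingers measure 114 mm over their backs; the gripper's body (76 mm by 85 mm) begins 54 mm behind the grasp point. The pads swing forward as they close: fully open they stand 13 mm farther back than shut.
Start: joints at [-1.442, 0.381, 1.297, -0, 1.464, -0.215], TCP at [0.185, -0.518, 0.245] pointing down, gripper open.
Joint ranges: [-3.11, 3.11], [-0.89, 2.33], [0.22, 2.48], [-1.42, 4.56], [0.17, 2.85], [-2.88, 2.88]. Speed limits (rad/s): [2.39, 2.39, 3.14, 3.14, 3.14, 3.14].

## Interface

Orientations are given as a unit quaternion [x, y, z, w].
In Python, from bench import read_state, snapshot, sign_off, tip_extent gives the robot as it stands. The module is installed in compiled form; this text tells all that it offers.
- The arm moves only by the shell command python3 -m handwheel 'ROWS' [OPENING] [FORCE]. ROWS is text: rows parted by semicolons, each of 6 numbers parted by spaces: the shift along the world's x, y, z in cm, then the turn, a rotation vector about the world's x, y, z in rad. In form: tx ty tz ax ay az; .... A call has 1 to 5 rows; each row shifts and turns the commanded pose from where the row before left it; what a row does not reach is not made up. A row lasts 1/12 s, in which the tool goes at most 41.7 mm and 7.16 degrees, less where a joint would pass 70% of its speed; a pose out of reach is approached as far as the arm can. A call is refused whole if a number of a shift passes 4.17 or a number of a turn 0.125, either way. A call with a gripper value outside its range is refused whole. OPENING is the closure in counts, from 0 (fully open) to 255 (shut), set as the call begins (- or left out, the last holds). The fingers move at their own pace and stop on an object; FORCE is the grip in N (left out, the last holds). Time passes only in rows, so rows that do not move let the fingers close. It gives the time, the measured TCP pose, the force and the opening at its end, in the units of the state.
- read_state(): the state, without advancing time (a new reading comes with each control period).
- snapshot(name): name is "scene" or "top"; returns a dict with "pixels" (400x640x3 uint8, red, green, blue), "fx", "fy", "cx", "cy" (pixels), "R" (3x3) and "t" (3): a world point X has camera coordinates R X + t. Camera axes: x right, y down, z forward; pixel columns grow to the right and rows downward; lengths in m; the calibration is good to about 2 mm. A picture is of the moment at which its call begins. There is no depth.
- sign_off(): hands the job in, once; it reports no verdict.
The state is a dict: "t": time; "qpos": joint angles; "joint_velocities": joint speeds; "effort": joint torques, N m; "eef_pos": TCP position; "orientation": TCP orientation; "contact_force": force on the tool from outside, world axes, zero at the start; "wrist_torque": the same for the moment, N m; "width": finger opening in m.
Only numpy, scipy, OpenCV 4.12 (cv2) and the standard library are available. Lean on these libraries where they do the work, as an engineer would, in place of code of your own. Each camera call takes 0.05 s, during which the arm holds its last target.

## Working session

There is one attempt and no reset: what is moved stays moved. The work goes in short steps, Python scripts to look and compute and a shell command to move; the robot and the scene stay as the last step left them, time stands still between calls to the robot, and variables do not carry over. Pictures are saved under pics/ and viewed, and the job is handed in when it is done.

```bash
mkdir -p pics
cat > h.py <<'E'
import numpy as np, cv2, json
from bench import read_state, snapshot, sign_off, tip_extent
def shot(cam,name):
    s=snapshot(cam); cv2.imwrite(f'pics/{name}.png',cv2.cvtColor(s['pixels'],cv2.COLOR_RGB2BGR))
    np.savez(f'pics/{name}.npz',**{k:np.array(v) for k,v in s.items()}); return s
def load(name):
    d=np.load(f'pics/{name}.npz'); return {k:d[k] for k in d.files}
def ray(s,u,v,z):
    R=np.array(s['R']);t=np.array(s['t']);d=R.T@np.array([(u-s['cx'])/s['fx'],(v-s['cy'])/s['fy'],1.]);o=-R.T@t
    return o+d*(z-o[2])/d[2]
def proj(s,X):
    c=np.array(s['R'])@np.array(X)+np.array(s['t']); return np.array([s['fx']*c[0]/c[2]+s['cx'],s['fy']*c[1]/c[2]+s['cy']])
def crop(name,u0,v0,u1,v1,k,out):
    im=cv2.imread(f'pics/{name}.png')[v0:v1,u0:u1]; im=cv2.resize(im,None,fx=k,fy=k,interpolation=cv2.INTER_CUBIC)
    for u in range((u0//20+1)*20,u1,20): cv2.line(im,((u-u0)*k,0),((u-u0)*k,6),(0,0,255),1); cv2.putText(im,str(u),((u-u0)*k-10,16),0,.35,(0,0,255),1)
    for v in range((v0//20+1)*20,v1,20): cv2.line(im,(0,(v-v0)*k),(6,(v-v0)*k),(0,0,255),1); cv2.putText(im,str(v),(8,(v-v0)*k+4),0,.35,(0,0,255),1)
    cv2.imwrite(f'pics/{out}.png',im)
E
python3 - <<'E'
from h import *
for c in('scene','top'):
    s=shot(c,c+'0'); print(c,s['fx'],s['cx'],s['cy'],-np.array(s['R']).T@np.array(s['t']),np.round(s['R'],3).tolist())
st=read_state(); print(st, tip_extent)
E
```

```text
scene 391.88762598278726 323.56465806292846 198.1840731586333 [ 0.89191502 -0.60160174  0.55824542] [[0.883, 0.469, 0.006], [0.276, -0.509, -0.815], [-0.379, 0.721, -0.579]]
top 486.695898309204 316.8126887280701 198.7759979287098 [ 0.4353285  -0.00917989  1.06614026] [[-0.014, -1.0, 0.002], [-0.992, 0.014, -0.127], [0.127, -0.004, -0.992]]
{'t': 0.1, 'qpos': array([-1.44228884e+00,  3.81137165e-01,  1.29818332e+00,  2.20903147e-05,
        1.46361192e+00, -2.15272417e-01]), 'joint_velocities': array([ 2.53582849e-04, -1.26943415e-03, -3.95019087e-03,  1.40061164e-05,
        2.25104105e-03,  1.53662386e-03]), 'effort': array([ 3.17054350e-03, -4.49220371e+01, -2.31657261e+01, -1.64987205e-04,
        3.64528489e-03, -1.38667130e-05]), 'eef_pos': array([ 0.18536061, -0.51755533,  0.24476948]), 'orientation': array([ 9.85263243e-01,  1.71043542e-01,  4.00222798e-05, -6.68766622e-04]), 'contact_force': array([-0.07699702, -1.09210135, -0.05478855]), 'wrist_torque': array([0.05318122, 0.00781293, 0.03561612]), 'width': 0.08560947382229556} 0.014
```

View pics/scene0.png

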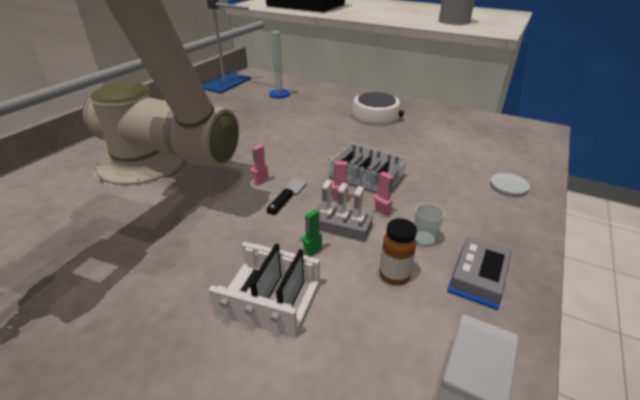

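View pics/top0.png

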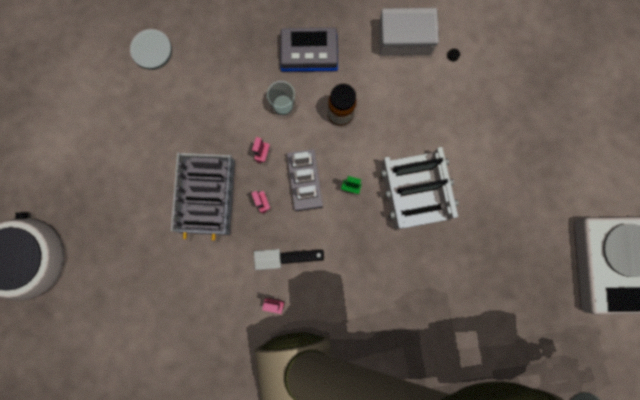

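Run:
```python
from h import *
crop('top0',370,140,470,235,7,'c1'); crop('top0',160,140,245,245,6,'c2'); crop('scene0',200,230,335,340,6,'c3'); crop('top0',245,130,375,215,6,'c4')
```

```text
(no output)
```

View pics/c1.png

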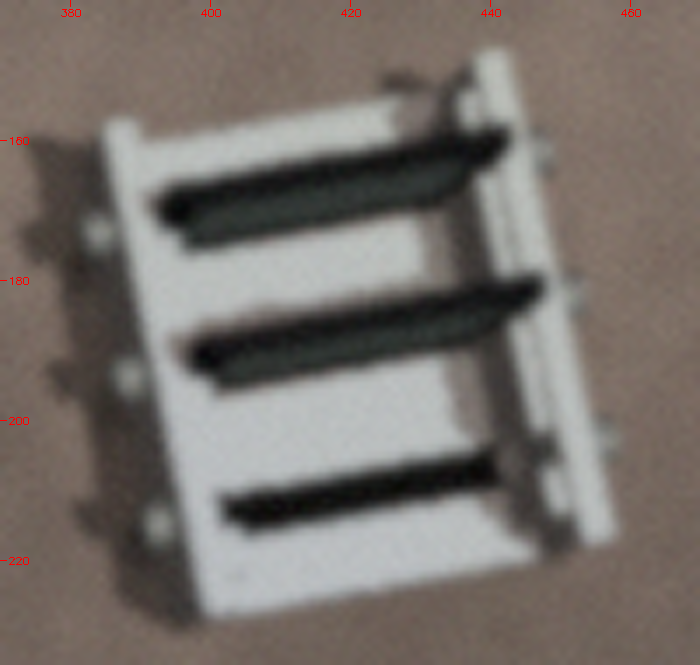

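View pics/c2.png

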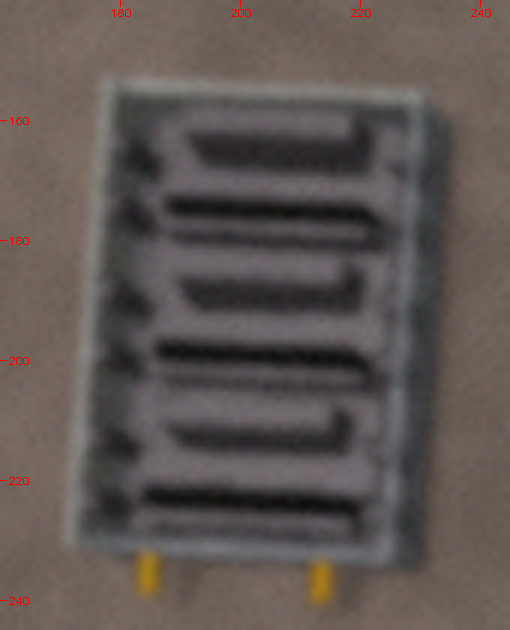

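View pics/c3.png

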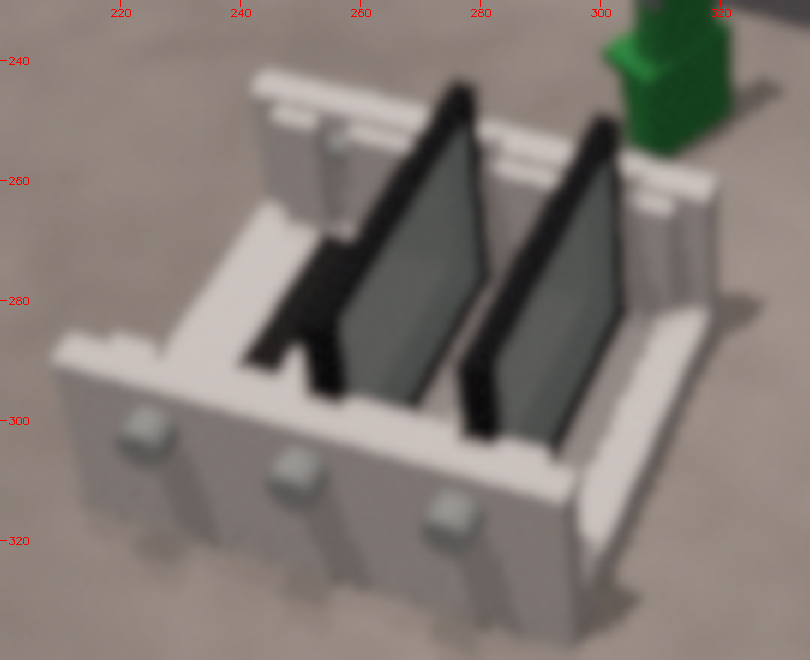

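View pics/c4.png

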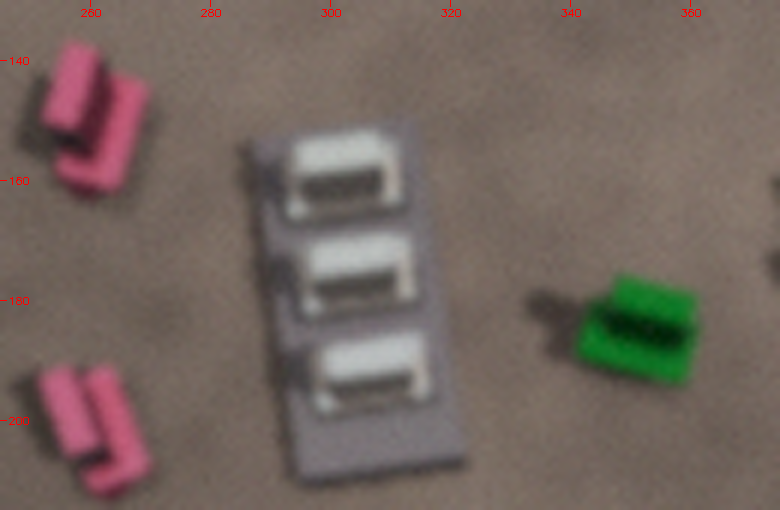

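Run:
```python
from h import *
s=load('top0')
def pr(n,a,b,z):
    A=ray(s,*a,z);B=ray(s,*b,z);d=A-B
    print(n,A[:2].round(4),B[:2].round(4),'mid',((A+B)/2)[:2].round(4),'len',np.linalg.norm(d).round(4),'ang',np.degrees(np.arctan2(d[1],d[0])).round(2))
pr('cassB',(393.5,169),(442,159.5),.09)
pr('cassM',(397.5,190.5),(447.5,181),.09)
pr('stand left wall top',(386,158),(398,226),.063)
pr('stand right wall top',(441,148),(457,216),.063)
pr('tank left edge',(178,153.5),(171.5,231),.058)
pr('tank top edge',(178,153.5),(231,155.5),.058)
pr('tank right',(231,155.5),(226,233),.058)
pr('gasket',(188,174),(219,175.5),.046);pr('gasket1',(186,198),(218,199.5),.046);pr('g2',(184.5,222),(216,224),.046)
pr('rack',(287,153),(294.5,210),.03);pr('rackR',(314,150.5),(322.5,207),.03)
for n,a,b in(('w0',(294,154),(309,152)),('w1',(297,172),(313,170.5)),('w2',(299.5,189.5),(315.5,188))): pr(n,a,b,.107)
crop('top0',245,240,335,270,8,'c5'); crop('scene0',305,130,410,245,7,'c6');crop('scene0',255,170,315,220,10,'c7')
```

```text
cassB [ 0.6196 -0.1702] [ 0.638 -0.27 ] mid [ 0.6288 -0.2201] len 0.1015 ang 100.42
cassM [ 0.5752 -0.1768] [ 0.5933 -0.2791] mid [ 0.5843 -0.228 ] len 0.1039 ang 100.02
stand left wall top [ 0.6484 -0.1597] [ 0.5051 -0.1798] mid [ 0.5767 -0.1698] len 0.1447 ang 8.0
stand right wall top [ 0.6683 -0.2763] [ 0.5241 -0.3027] mid [ 0.5962 -0.2895] len 0.1466 ang 10.38
tank left edge [0.6652 0.2787] [0.5016 0.2885] mid [0.5834 0.2836] len 0.1638 ang -3.44
tank top edge [0.6652 0.2787] [0.6593 0.1668] mid [0.6623 0.2227] len 0.1121 ang 87.01
tank right [0.6593 0.1668] [0.4959 0.1758] mid [0.5776 0.1713] len 0.1637 ang -3.15
gasket [0.6231 0.2599] [0.619 0.194] mid [0.6211 0.227 ] len 0.066 ang 86.4
gasket1 [0.5717 0.2631] [0.5676 0.1955] mid [0.5697 0.2293] len 0.0677 ang 86.5
g2 [0.5209 0.2653] [0.5158 0.1991] mid [0.5184 0.2322] len 0.0663 ang 85.56
rack [0.6694 0.0501] [0.5447 0.0349] mid [0.6071 0.0425] len 0.1256 ang 6.97
rackR [ 0.6742 -0.0086] [ 0.5504 -0.0251] mid [ 0.6123 -0.0169] len 0.1249 ang 7.61
w0 [0.6498 0.0317] [0.6535 0.0015] mid [0.6516 0.0166] len 0.0304 ang 96.97
w1 [0.613 0.026] [ 0.6156 -0.0061] mid [0.6143 0.0099] len 0.0322 ang 94.65
w2 [0.5775 0.0213] [ 0.5801 -0.0106] mid [0.5788 0.0053] len 0.032 ang 94.62
```

View pics/c5.png

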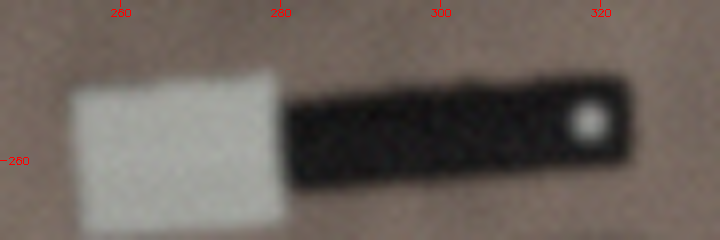

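View pics/c6.png

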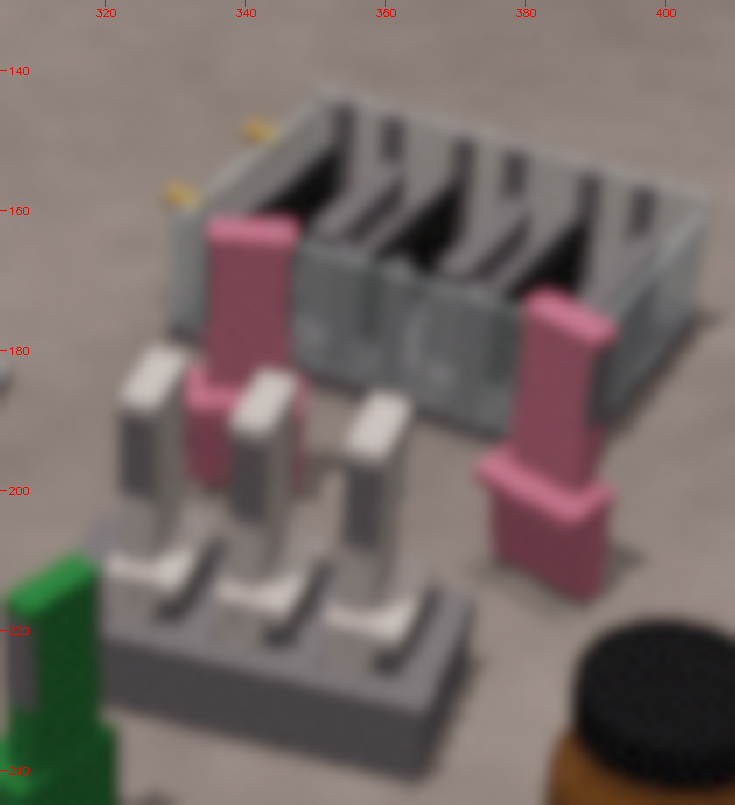

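View pics/c7.png

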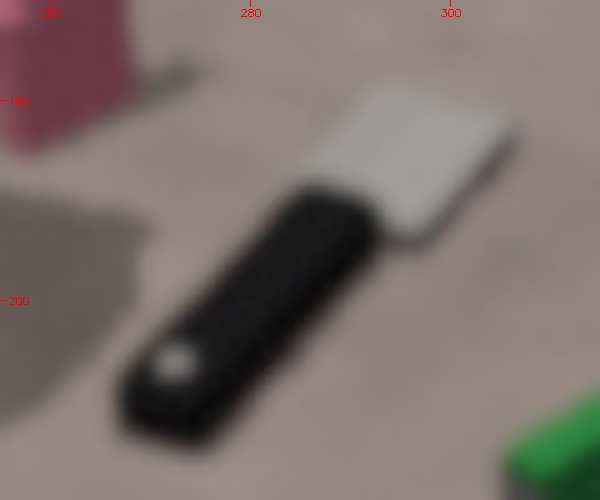

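```bash
cat >> h.py <<'E'
def T(x,y,yaw,z=0):
    c,s_=np.cos(yaw),np.sin(yaw); return lambda p:np.array([x+c*p[0]-s_*p[1],y+s_*p[0]+c*p[1],z+p[2]])
def box(x0,x1,y0,y1,z0,z1):
    P=[(x,y,z) for x in(x0,x1) for y in(y0,y1) for z in(z0,z1)]
    return [(P[i]+()) and (P[i],P[j]) for i in range(8) for j in range(i) if sum(a!=b for a,b in zip(P[i],P[j]))==1]
def mm(L): return [tuple(tuple(c/1000 for c in p) for p in e) for e in L]
WEDGE=mm(box(-3,8,-14,14,42,102)+box(-4.5,18,-20,20,36,42)+box(-4.5,4.5,-20,20,0,0.01))
CASS=mm(box(-4,4,-50.5,50.5,0,75))
STAND=mm(box(-75,75,-62,62,0,15)+box(-75,75,-62,62,63,63.01))
TANK=mm(box(-80,86,-56.5,56.5,0,58)+[e for i in(-52,0,52) for e in box(i-5,i+16.5,-46,46,46,46.01)+box(i+16.5,i+26.5,-46,46,49,49.01)])
RACK=mm(box(-63,63,-30,30,0,30))
KNIFE=mm(box(-47.5,47.5,-12,12,0,18)+box(47.5,102.5,-20,20,5.5,8.5))
def overlay(name,items,u0,v0,u1,v1,k,out):
    s=load(name); im=cv2.imread(f'pics/{name}.png')[v0:v1,u0:u1]; im=cv2.resize(im,None,fx=k,fy=k,interpolation=cv2.INTER_CUBIC)
    for M,f,col in items:
        for a,b in M:
            p=[tuple(int(round(x)) for x in (proj(s,f(q))-[u0,v0]+.5)*k) for q in(a,b)]
            cv2.line(im,p[0],p[1],col,1,cv2.LINE_AA)
    cv2.imwrite(f'pics/{out}.png',im)
def hcat(outs,out):
    ims=[cv2.imread(f'pics/{o}.png') for o in outs]; h=max(i.shape[0] for i in ims)
    cv2.imwrite(f'pics/{out}.png',np.hstack([cv2.copyMakeBorder(i,0,h-i.shape[0],0,4,cv2.BORDER_CONSTANT) for i in ims]))
E
cat > poses.py <<'E'
from h import *
r=np.radians
tank=(0.5775,0.2275,r(-3.4)); stand=(0.5852,-0.2292,r(9.7)); rack=(0.6097,0.0128,r(7.3))
E
python3 - <<'E'
from poses import *
C=(0,255,0);Y=(0,255,255);R_=(0,0,255)
Tr=T(*rack);Ts=T(*stand)
items=[(RACK,Tr,C)]
for i in(-35,0,35):
    p=Tr((i/1000,0,.005)); items.append((WEDGE,T(p[0],p[1],rack[2],.005),Y))
st=[(STAND,Ts,C)]
for i in(0,45):
    p=Ts((i/1000,0,.015)); st.append((CASS,T(p[0],p[1],stand[2],.015),Y))
tk=[(TANK,T(*tank),C)]
overlay('top0',items,280,130,330,215,6,'o1');overlay('scene0',items,315,170,380,250,6,'o2');hcat(['o1','o2'],'oa')
overlay('top0',st,375,140,465,235,4,'o3');overlay('scene0',st,205,235,325,345,3,'o4');hcat(['o3','o4'],'ob')
overlay('top0',tk,165,145,240,240,5,'o5');overlay('scene0',tk,325,140,410,205,5,'o6');hcat(['o5','o6'],'oc')
E
```

```text
(no output)
```

View pics/oa.png

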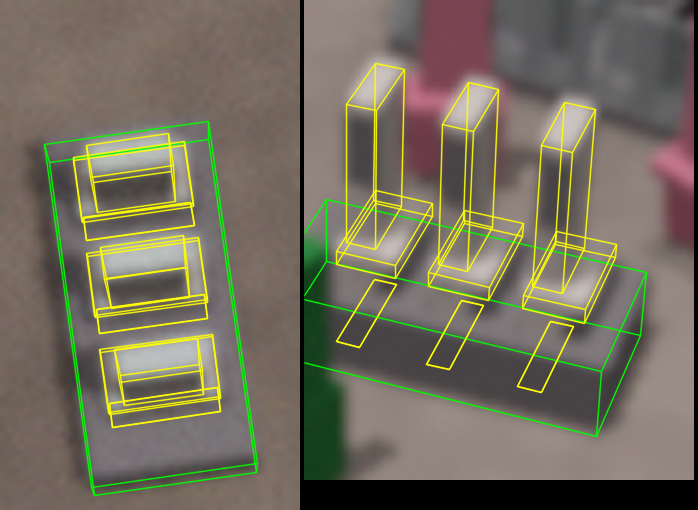

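View pics/ob.png

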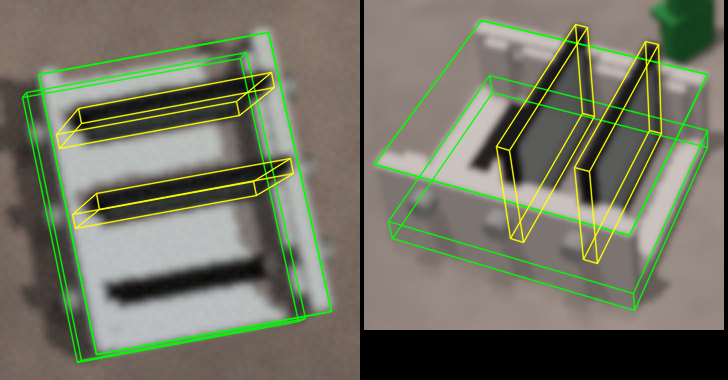

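View pics/oc.png

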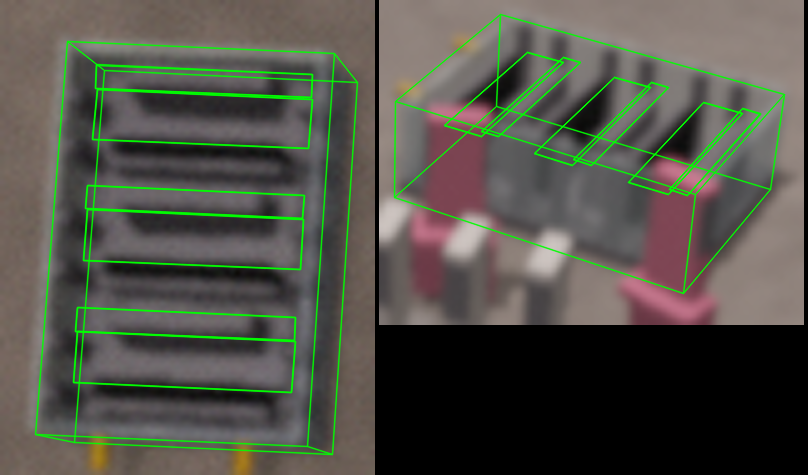

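Run:
```python
from h import *
crop('scene0',285,270,335,345,10,'c8');crop('top0',385,195,455,235,10,'c9');hcat(['c8','c9'],'c10')
im=cv2.imread('pics/c10.png');cv2.imwrite('pics/c10.png',cv2.resize(im,None,fx=.65,fy=.65))
```

```text
(no output)
```

View pics/c10.png

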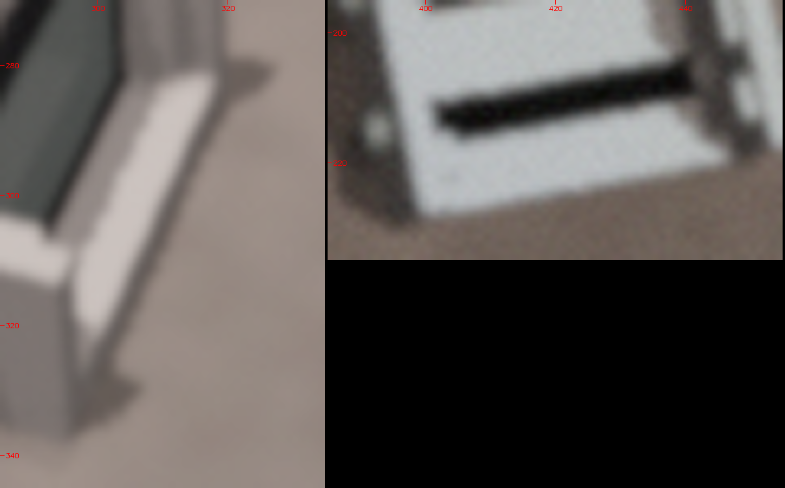

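```bash
python3 - <<'E'
from poses import *
s=load('scene0');t=load('top0')
for n,a,b in(('B',(279.6,290),(300.6,250)),('M',(254,284),(277,245))):
    A=ray(s,*a,.09);B=ray(s,*b,.09);d=B-A;print(n,A[:2],B[:2],(A+B)[:2]/2,np.linalg.norm(d),np.degrees(np.arctan2(d[1],d[0])))
# expected finger tips check : where robot base etc
print(proj(t,[0,0,0]))
E
python3 -m handwheel '0 4.1 0 0 0 0.12; 0 4.1 0 0 0 0.12; 4.1 0 0 0 0 0.12; 4.1 0 0 0 0 0.12; 4.1 0 0 0 0 0.12' 165 80
python3 -m handwheel '4.1 0 0 0 0 0.12; 4.1 0 0 0 0 0.12; 4.1 3 0 0 0 0.12; 4.1 4 0 0 0 0.12; 4.1 4 0 0 0 0.12'
python3 -m handwheel '4.1 4 0 0 0 0.12; 4.1 4.0 0 0 0 0.076; 1 1.5 0 0 0 0; 0 0 0 0 0 0; 0 0 0 0 0 0'
python3 -c "
from h import *
print(read_state()); shot('top','t1');shot('scene','s1')"
```

```text
B [ 0.64069451 -0.26803867] [ 0.62321577 -0.17499606] [ 0.63195514 -0.22151736] 0.09467013232347216 100.63943776945598
M [ 0.59849631 -0.27682151] [ 0.58004716 -0.18370852] [ 0.58927173 -0.23026502] 0.0949231316753117 101.20727071518458
[314.28337865 474.46661316]
t: 0.52
eef_pos: [0.3095, -0.4349, 0.2455]
orientation: [0.89, 0.457, -0.0, -0.0]
contact_force: [-0.9, -0.4, 0.6]
width: 0.0301
t: 0.93
eef_pos: [0.485, -0.3517, 0.2445]
orientation: [0.715, 0.7, 0.0, -0.001]
contact_force: [-0.7, -1.0, 1.2]
width: 0.0305
t: 1.35
eef_pos: [0.5536, -0.2791, 0.2449]
orientation: [0.644, 0.765, -0.0, -0.0]
contact_force: [0.5, -0.4, 0.1]
width: 0.0302
{'t': 1.35, 'qpos': array([-6.57505407e-01,  5.06771525e-01,  1.08784547e+00, -2.97469738e-04,
        1.54781594e+00, -8.28128468e-01]), 'joint_velocities': array([-0.04601246, -0.00575505,  0.00587806, -0.00546066, -0.00082066,
       -0.00480627]), 'effort': array([ 2.36684449e+00, -5.22251093e+01, -2.39464563e+01,  1.39457770e-01,
        2.88492901e-02,  8.12274171e-02]), 'eef_pos': array([ 0.55358501, -0.27907433,  0.24486895]), 'orientation': array([ 6.44281220e-01,  7.64788540e-01, -1.66444009e-04, -4.13428887e-04]), 'contact_force': array([ 0.45920707, -0.43178612,  0.06049598]), 'wrist_torque': array([-0.01289998,  0.04890578, -0.01776372]), 'width': 0.030157390803192113}
```

```bash
python3 -m handwheel '2.5 2 0 0 0 0; 2.5 2 0 0 0 0; 2.6 1.85 0 0 0 0; 0 0 -2.0 0 0 0; 0 0 -2 0 0 0'
python3 -m handwheel '0 0 -2 0 0 0; 0 0 -1.0 0 0 0; 0 0 0 0 0 0'
python3 -c "
from h import *
s=shot('top','t2');q=shot('scene','s2');st=read_state();p=st['eef_pos'];print(p,st['orientation'])
tip=p-[0,0,.014]
print('tcp tip proj',proj(s,tip),proj(q,tip),proj(q,p))
crop('t2',370,120,480,240,4,'a');crop('s2',200,190,340,340,4,'b');hcat(['a','b'],'ab')"
```

```text
t: 1.87
eef_pos: [0.63, -0.2218, 0.2053]
orientation: [0.645, 0.764, 0.0, 0.001]
contact_force: [0.4, 0.3, -0.8]
width: 0.0299
t: 2.12
eef_pos: [0.628, -0.2222, 0.1729]
orientation: [0.646, 0.764, -0.0, -0.002]
contact_force: [-1.1, -0.0, -0.2]
width: 0.03
[ 0.6291652  -0.22233175  0.17612193] [6.45411982e-01 7.63834546e-01 5.20492787e-05 3.96495594e-04]
tcp tip proj [426.8574773  156.50227686] [286.87637108 235.25721916] [286.43062091 228.2443523 ]
```

View pics/ab.png

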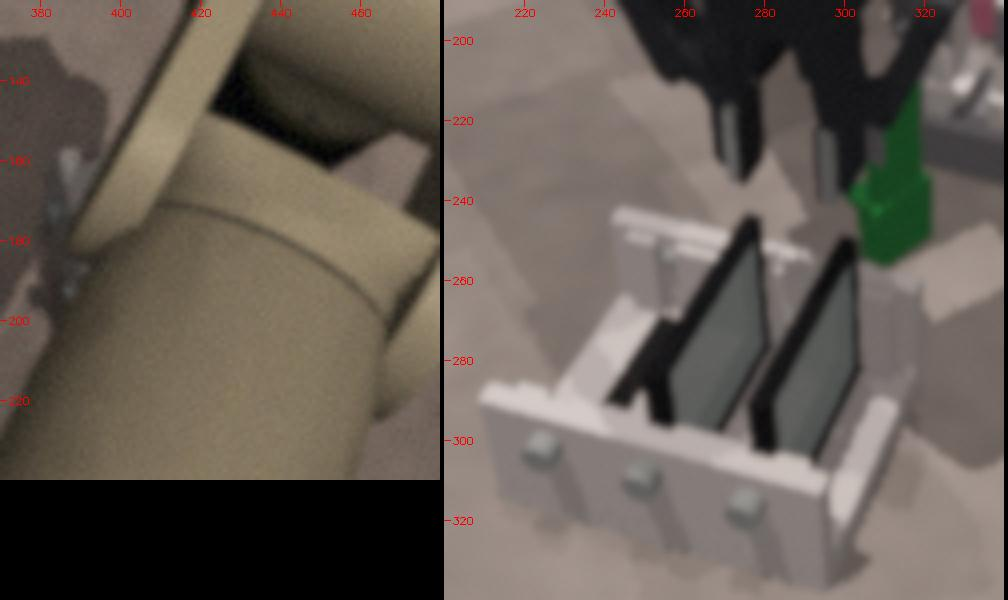

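```bash
python3 -m handwheel '0.1 0.2 -2.4 0 0 0; 0 0 -2.5 0 0 0; 0 0 -2.4 0 0 0; 0 0 -0.6 0 0 0; 0 0 0 0 0 0'
python3 -c "
from h import *
q=shot('scene','s3');st=read_state();p=st['eef_pos'];print(p,st['orientation'],st['contact_force'])
print('tcp tip proj',proj(q,p))
crop('s3',220,190,340,310,5,'b')"
```

```text
t: 2.63
eef_pos: [0.6301, -0.2196, 0.096]
orientation: [0.645, 0.764, -0.0, -0.001]
contact_force: [-1.1, -0.5, -0.2]
width: 0.0299
[ 0.63070766 -0.21986325  0.09758605] [6.45059820e-01 7.64131782e-01 1.32543169e-04 6.56327343e-04] [-0.11006033 -0.37034438  0.09076723]
tcp tip proj [290.38979895 264.65310626]
```

View pics/b.png

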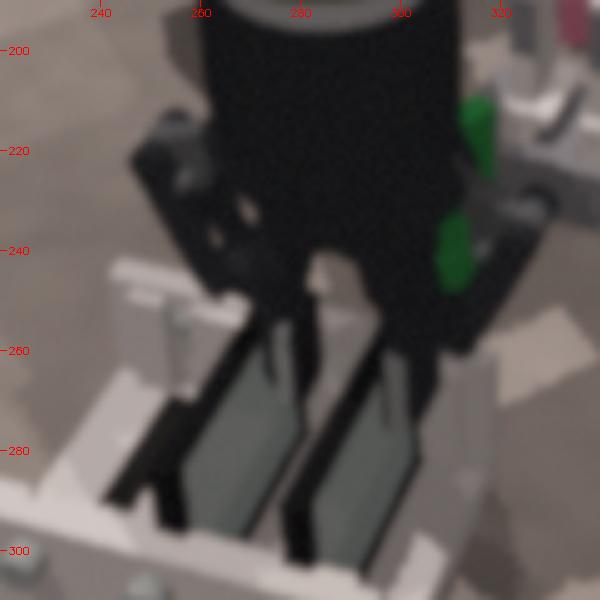

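```bash
python3 -m handwheel '0 0 -1.2 0 0 0; 0 0 -0.8 0 0 0; 0 0 0 0 0 0; 0 0 0 0 0 0'
python3 -m handwheel '0 0 0 0 0 0; 0 0 0 0 0 0; 0 0 0 0 0 0; 0 0 0 0 0 0; 0 0 0 0 0 0' 255 80
python3 -c "
from h import *
q=shot('scene','s4');st=read_state();p=st['eef_pos'];print(p,st['orientation'],st['contact_force'],st['wrist_torque'],st['width'])
crop('s4',220,190,340,310,5,'b')"
```

```text
t: 3.02
eef_pos: [0.6302, -0.2193, 0.0762]
orientation: [0.645, 0.764, -0.0, -0.0]
contact_force: [0.3, -0.3, -0.5]
width: 0.0303
t: 3.43
eef_pos: [0.6306, -0.2195, 0.077]
orientation: [0.645, 0.764, 0.0, 0.001]
contact_force: [-0.4, -0.3, 5.2]
width: 0.0064
[ 0.63062708 -0.21946047  0.07706779] [6.44895633e-01 7.64270313e-01 1.45027181e-04 6.99852709e-04] [-0.66571581  0.67315335  5.54949811] [0.07199335 0.01836085 0.07091189] 0.006529718983167215
```

View pics/b.png

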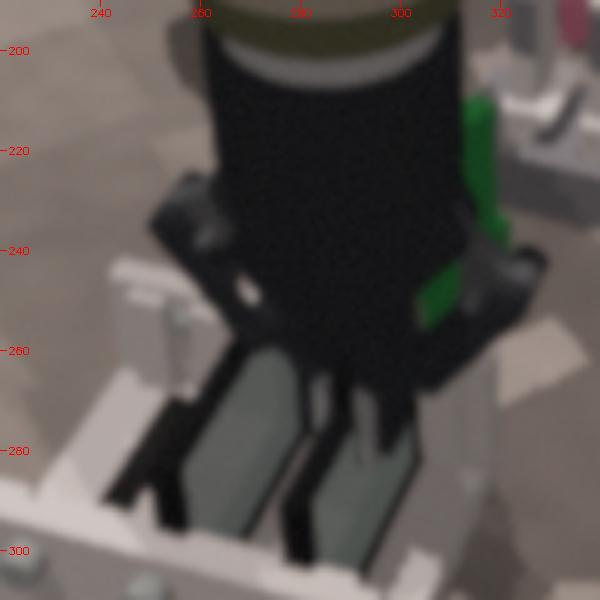

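```bash
python3 -m handwheel '0 0 0.5 0 0 0; 0 0 0.5 0 0 0; 0 0 0.5 0 0 0; 0 0 0.5 0 0 0; 0 0 0.5 0 0 0'
python3 -m handwheel '0 0 0.7 0 0 0; 0 0 0.7 0 0 0; 0 0 0.7 0 0 0; 0 0 1 0 0 0; 0 0 1 0 0 0'
python3 -m handwheel '0 0 1.7 0 0 0; 0 0 1.7 0 0 0; 0 0 2 0 0 0; 0 0 2 0 0 0; 0 0 0 0 0 0'
python3 -c "
from h import *
q=shot('scene','s5');s=shot('top','t5');st=read_state();p=st['eef_pos'];print(p,st['orientation'],st['contact_force'],st['wrist_torque'],st['width'])
crop('s5',200,130,340,320,4,'b');crop('t5',370,100,480,240,4,'a');hcat(['a','b'],'ab')"
```

```text
t: 3.9
eef_pos: [0.6301, -0.2192, 0.1015]
orientation: [0.645, 0.764, -0.0, -0.0]
contact_force: [-0.8, -0.1, -6.7]
width: 0.0062
t: 4.32
eef_pos: [0.6305, -0.2193, 0.144]
orientation: [0.645, 0.764, 0.0, 0.001]
contact_force: [0.5, 0.3, -0.6]
width: 0.0065
t: 4.73
eef_pos: [0.6315, -0.2198, 0.222]
orientation: [0.645, 0.764, 0.001, 0.004]
contact_force: [0.9, -0.3, -0.4]
width: 0.0067
[ 0.63037978 -0.21930275  0.21723265] [6.44899658e-01 7.64266693e-01 1.89409952e-04 9.03622397e-04] [-0.50156857 -0.2975393  -1.37435259] [-0.03076509 -0.00048154  0.01315591] 0.006630691805089295
```

View pics/ab.png

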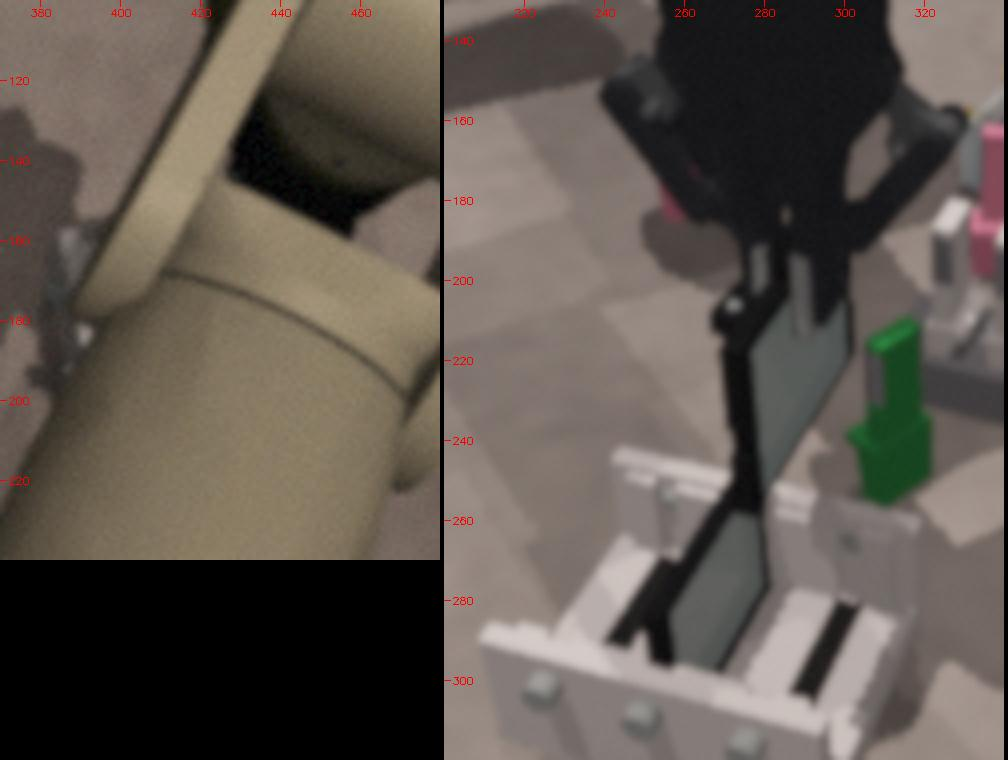

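Run:
```python
from poses import *
p=read_state()['eef_pos']
a=np.radians(9.8)
overlay('s5',[(CASS,T(p[0],p[1],a,p[2]-.062),(0,255,255))],255,160,320,270,7,'b')
```

```text
(no output)
```

View pics/b.png

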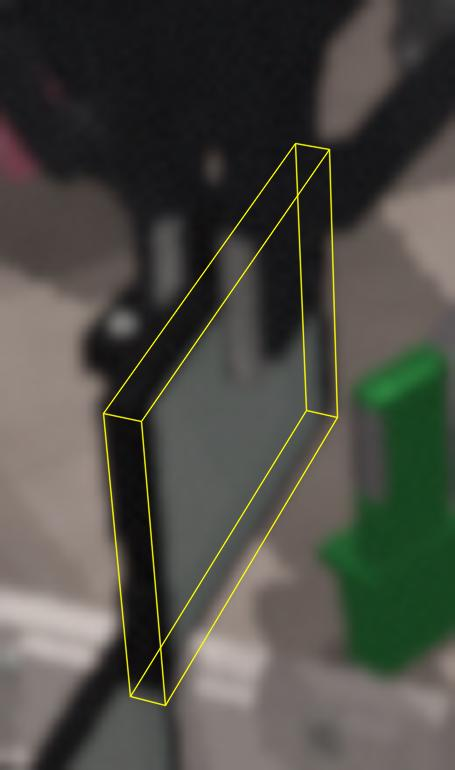

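```bash
python3 -m handwheel '0 2 0 0 0 0; 0 3 0 0 0 0; 0 4 0 0 0 0; 0 4 0 0 0 0; 0 4 0 0 0 0'
python3 -m handwheel '0 4 0 0 0 -0.06; 0 4 0 0 0 -0.06; 0 4 0 0 0 -0.06; 0 4 0 0 0 -0.05; 0 4 0 0 0 0'
python3 -m handwheel '0 3 0 0 0 0; 0 2.4 0 0 0 0; 0 1.5 0 0 0 0; 0 0.45 0 0 0 0; 0 0 0 0 0 0'
python3 -m handwheel '0 0 -2 0 0 0; 0 0 -2 0 0 0; 0 0 -2 0 0 0; 0 0 0 0 0 0; 0 0 0 0 0 0'
python3 - <<'E'
from poses import *
q=shot('scene','s6');s=shot('top','t6');st=read_state();p=st['eef_pos'];o=st['orientation'];yaw=2*np.arctan2(o[1],o[0])-np.pi/2
print(p,np.degrees(yaw),st['contact_force'],st['wrist_torque'],st['width'])
it=[(CASS,T(p[0],p[1],yaw,p[2]-.062),(0,255,255)),(TANK[:12],T(*tank),(0,255,0))]
crop('t6',150,120,270,250,4,'a');overlay('s6',it,315,70,430,210,5,'b');crop('s6',315,70,430,210,4,'c');hcat(['a','c'],'ab')
E
```

```text
t: 5.25
eef_pos: [0.6295, -0.0477, 0.2149]
orientation: [0.645, 0.764, -0.0, -0.001]
contact_force: [0.7, 0.1, -0.7]
width: 0.0067
t: 5.67
eef_pos: [0.6295, 0.1526, 0.215]
orientation: [0.729, 0.684, -0.001, -0.001]
contact_force: [-0.1, -0.3, -0.5]
width: 0.0065
t: 6.08
eef_pos: [0.6301, 0.2245, 0.2154]
orientation: [0.728, 0.686, -0.001, -0.0]
contact_force: [0.0, 0.3, -1.5]
width: 0.007
t: 6.5
eef_pos: [0.6304, 0.2226, 0.1559]
orientation: [0.729, 0.685, -0.001, -0.0]
contact_force: [-0.3, 0.0, -0.1]
width: 0.0065
[0.63109231 0.22333051 0.15785458] -3.5579996913317484 [-0.30381621  0.37082069  0.27212374] [0.00724494 0.01752479 0.01840804] 0.006665839730425904
```

View pics/ab.png

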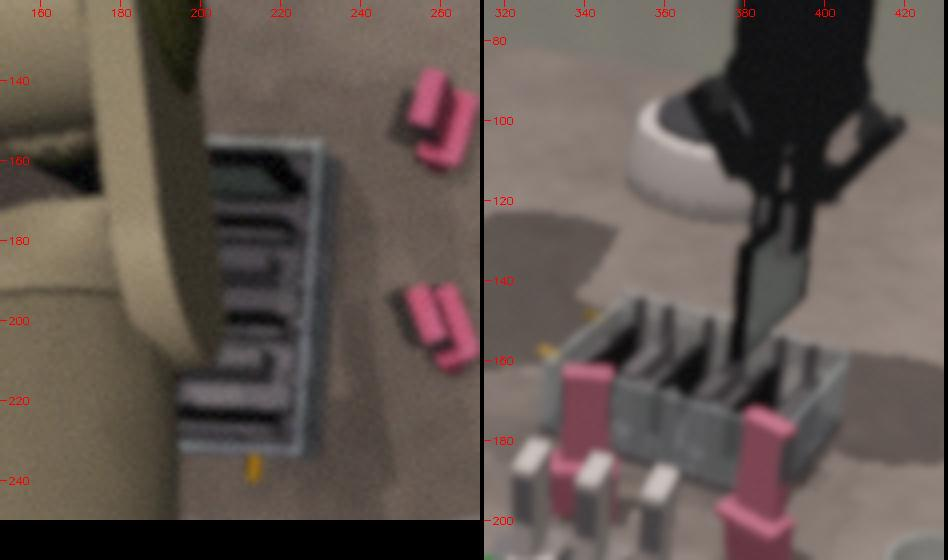

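View pics/b.png

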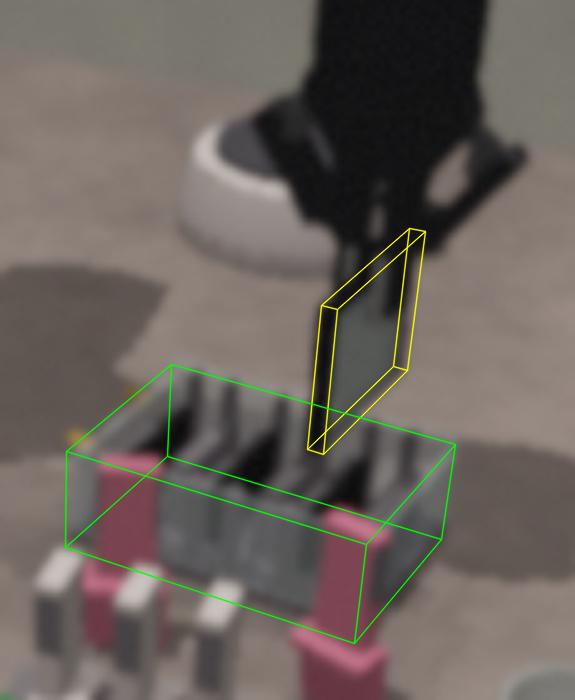

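Run:
```python
from poses import *
st=read_state();p=st['eef_pos'];o=st['orientation'];yaw=2*np.arctan2(o[1],o[0])-np.pi/2
it=[(CASS,T(p[0],p[1],yaw,p[2]-.062),(0,255,255)),(TANK[:12],T(*tank),(0,255,0))]
overlay('t6',it,195,145,240,240,8,'a');overlay('s6',[],325,105,415,175,8,'c')
crop('s6',365,105,415,175,8,'c');hcat(['a','c'],'ab')
```

```text
(no output)
```

View pics/ab.png

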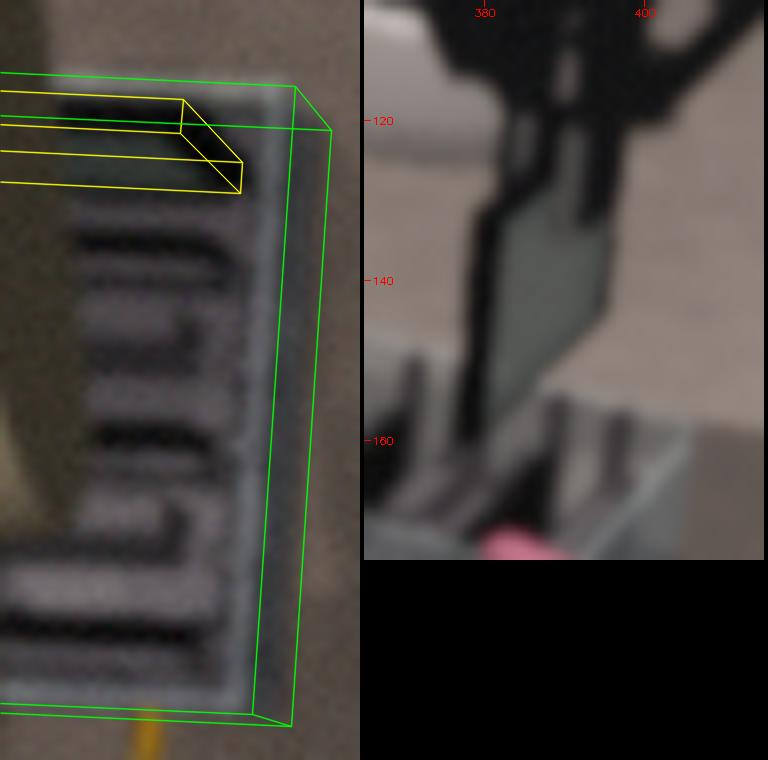

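Run:
```python
from poses import *
s=load('top0');g=cv2.cvtColor(s['pixels'],cv2.COLOR_RGB2GRAY).astype(float)
tk=T(*tank)
# sample along tank y at rim height z=.058, for several x; mean profile
for side in(1,-1):
    ys=np.arange(45,68,1.0)
    prof=[]
    for y in ys:
        v=[]
        for x in range(-70,76,5):
            u=proj(s,tk((x/1000,side*y/1000,.058)));v.append(cv2.getRectSubPix(g.astype(np.float32),(1,1),(float(u[0]),float(u[1])))[0,0])
        prof.append(np.mean(v))
    print(side,[(int(y),int(v)) for y,v in zip(ys,prof)])
for side in(1,-1):
    prof=[]
    xs=np.arange(70,98,1.0)
    for x in xs:
        v=[]
        for y in range(-50,51,5):
            if side==-1 and abs(abs(y)-25)<12: continue
            u=proj(s,tk((side*x/1000,y/1000,.058)));v.append(cv2.getRectSubPix(g.astype(np.float32),(1,1),(float(u[0]),float(u[1])))[0,0])
        prof.append(np.mean(v))
    print(side,[(int(y),int(v)) for y,v in zip(xs,prof)])
overlay('top0',[(TANK,tk,(0,255,0))],165,145,240,240,8,'a')
```

```text
1 [(45, 54), (46, 54), (47, 55), (48, 57), (49, 60), (50, 64), (51, 68), (52, 74), (53, 82), (54, 92), (55, 103), (56, 113), (57, 121), (58, 123), (59, 122), (60, 118), (61, 114), (62, 109), (63, 107), (64, 105), (65, 105), (66, 105), (67, 104)]
-1 [(45, 85), (46, 84), (47, 83), (48, 84), (49, 88), (50, 93), (51, 97), (52, 97), (53, 94), (54, 87), (55, 79), (56, 71), (57, 66), (58, 63), (59, 61), (60, 61), (61, 61), (62, 62), (63, 63), (64, 66), (65, 71), (66, 76), (67, 81)]
1 [(70, 80), (71, 84), (72, 86), (73, 87), (74, 87), (75, 86), (76, 85), (77, 83), (78, 81), (79, 81), (80, 85), (81, 94), (82, 104), (83, 114), (84, 122), (85, 125), (86, 125), (87, 120), (88, 115), (89, 110), (90, 106), (91, 104), (92, 103), (93, 102), (94, 102), (95, 102), (96, 102), (97, 101)]
-1 [(70, 70), (71, 72), (72, 76), (73, 82), (74, 90), (75, 98), (76, 103), (77, 106), (78, 103), (79, 99), (80, 94), (81, 89), (82, 88), (83, 88), (84, 91), (85, 94), (86, 95), (87, 97), (88, 97), (89, 97), (90, 98), (91, 98), (92, 98), (93, 99), (94, 99), (95, 99), (96, 100), (97, 100)]
```

View pics/a.png

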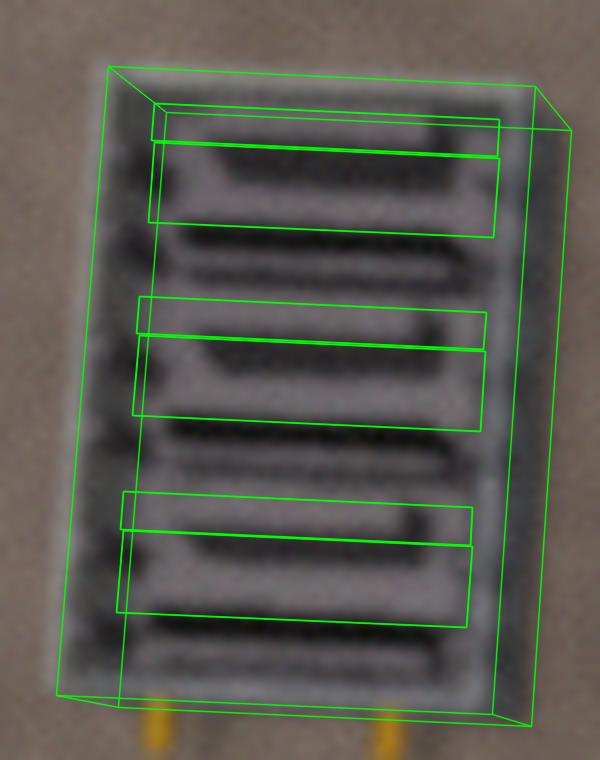

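```bash
cat >> h.py <<'E'
def prof(s,f,axis,rng,others,z):
    g=cv2.cvtColor(s['pixels'],cv2.COLOR_RGB2GRAY).astype(np.float32);out=[]
    for a in rng:
        v=[]
        for b in others:
            P=(a/1000,b/1000,z) if axis=='x' else (b/1000,a/1000,z)
            u=proj(s,f(P)); v.append(cv2.getRectSubPix(g,(1,1),(float(u[0]),float(u[1])))[0,0])
        out.append((int(a),int(np.mean(v))))
    return out
E
python3 - <<'E'
from poses import *
s=load('top0')
for n,c in(('B',(0.6306,-0.2195)),('M',(0.5862,-0.2271))):
    f=T(c[0],c[1],r(9.8))
    print(n,'+y',prof(s,f,'y',range(42,62),(-1,0,1),.09));print('-y',prof(s,f,'y',range(-62,-42),(-1,0,1),.09))
    print('x',prof(s,f,'x',range(-16,16),range(-30,31,5),.09))
    print('xl',prof(s,f,'x',range(-16,16),range(25,45,3),.09));print('xr',prof(s,f,'x',range(-16,16),range(-45,-25,3),.09))
tk=T(0.5789,0.2306,r(-3.4))
for xs in(range(-70,-30,5),range(30,72,5)):
    print([max(prof(s,tk,'y',[k*sg for k in range(48,62)],xs,.058),key=lambda q:q[1]) for sg in(1,-1)])
E
```

```text
B +y [(42, 33), (43, 33), (44, 32), (45, 30), (46, 29), (47, 30), (48, 36), (49, 42), (50, 52), (51, 62), (52, 75), (53, 88), (54, 101), (55, 115), (56, 130), (57, 146), (58, 157), (59, 168), (60, 173), (61, 176)]
-y [(-62, 109), (-61, 110), (-60, 112), (-59, 119), (-58, 129), (-57, 138), (-56, 145), (-55, 143), (-54, 135), (-53, 121), (-52, 99), (-51, 77), (-50, 60), (-49, 45), (-48, 38), (-47, 31), (-46, 30), (-45, 31), (-44, 32), (-43, 32)]
x [(-16, 70), (-15, 55), (-14, 48), (-13, 46), (-12, 49), (-11, 51), (-10, 52), (-9, 52), (-8, 50), (-7, 48), (-6, 43), (-5, 37), (-4, 31), (-3, 26), (-2, 23), (-1, 24), (0, 29), (1, 40), (2, 56), (3, 78), (4, 102), (5, 124), (6, 143), (7, 156), (8, 164), (9, 168), (10, 170), (11, 171), (12, 171), (13, 169), (14, 165), (15, 159)]
xl [(-16, 77), (-15, 58), (-14, 49), (-13, 47), (-12, 49), (-11, 51), (-10, 51), (-9, 50), (-8, 48), (-7, 44), (-6, 39), (-5, 33), (-4, 29), (-3, 25), (-2, 24), (-1, 25), (0, 32), (1, 46), (2, 66), (3, 91), (4, 118), (5, 142), (6, 162), (7, 175), (8, 183), (9, 186), (10, 187), (11, 187), (12, 186), (13, 183), (14, 178)
[... 1128 characters left out ...]
, 153), (-15, 130), (-14, 104), (-13, 79), (-12, 61), (-11, 52), (-10, 49), (-9, 49), (-8, 49), (-7, 47), (-6, 43), (-5, 38), (-4, 32), (-3, 27), (-2, 25), (-1, 25), (0, 28), (1, 36), (2, 48), (3, 64), (4, 81), (5, 99), (6, 116), (7, 132), (8, 147), (9, 160), (10, 171), (11, 180), (12, 184), (13, 186), (14, 187), (15, 188)]
xr [(-16, 101), (-15, 98), (-14, 94), (-13, 90), (-12, 84), (-11, 78), (-10, 72), (-9, 65), (-8, 58), (-7, 51), (-6, 44), (-5, 37), (-4, 30), (-3, 25), (-2, 23), (-1, 22), (0, 25), (1, 31), (2, 40), (3, 53), (4, 66), (5, 78), (6, 88), (7, 95), (8, 99), (9, 100), (10, 101), (11, 102), (12, 102), (13, 102), (14, 101), (15, 102)]
[(55, 123), (-55, 98)]
[(55, 124), (-55, 95)]
```

```bash
sed -i 's/^tank=(0.5775,0.2275,/tank=(0.5789,0.2306,/' poses.py
python3 -m handwheel '0 0.5 -1 0 0 0; 0 0 -1.3 0 0 0; 0 0 0 0 0 0; 0 0 0 0 0 0'
python3 - <<'E'
from poses import *
q=shot('scene','s7');s=shot('top','t7');st=read_state();p=st['eef_pos'];o=st['orientation'];yaw=2*np.arctan2(o[1],o[0])-np.pi/2
print(p,np.degrees(yaw),st['contact_force'])
it=[(CASS,T(p[0],p[1]-.001,yaw,p[2]-.062),(0,255,255)),(TANK[:12],T(*tank),(0,255,0))]
overlay('t7',it,195,145,240,200,8,'a');overlay('s7',it,360,110,420,180,7,'b');hcat(['a','b'],'ab')
E
```

```text
t: 6.93
eef_pos: [0.6302, 0.2293, 0.1332]
orientation: [0.728, 0.685, -0.0, -0.0]
contact_force: [-0.9, -0.7, -0.0]
width: 0.0064
[0.63066286 0.22932083 0.13417765] -3.4929708632003775 [ 0.09978737  0.1424569  -0.5751738 ]
```

View pics/ab.png

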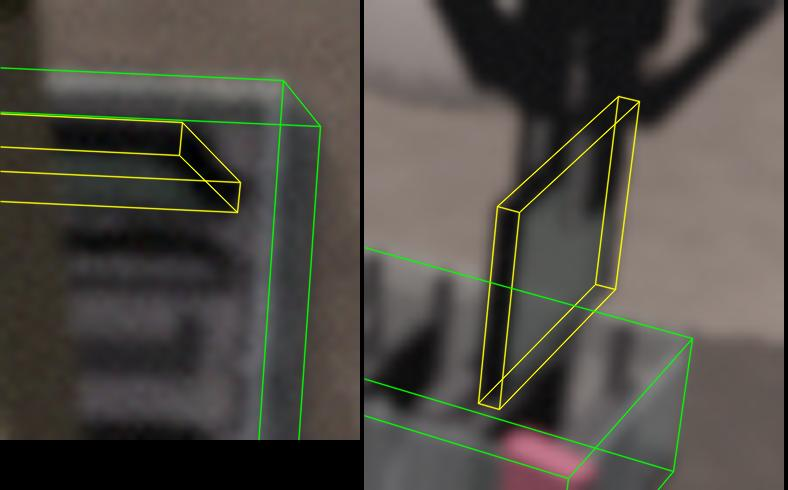

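```bash
python3 -m handwheel '0.05 -0.05 -0.7 0 0 0; 0 0 -0.7 0 0 0; 0 0 -0.7 0 0 0; 0 0 0 0 0 0'
python3 -m handwheel '0 0 -0.7 0 0 0; 0 0 0 0 0 0'
python3 -c "
from h import *
print(read_state()['contact_force'],read_state()['wrist_torque'],read_state()['eef_pos'])"
```

```text
t: 7.37
eef_pos: [0.6301, 0.2285, 0.1102]
orientation: [0.728, 0.685, -0.001, -0.001]
contact_force: [0.3, 0.0, -1.1]
width: 0.0066
t: 7.53
eef_pos: [0.6304, 0.2286, 0.104]
orientation: [0.728, 0.685, -0.001, -0.001]
contact_force: [-1.1, 0.5, -2.1]
width: 0.007
[-1.12854269  0.45192925 -2.10879986] [0.00740129 0.01383309 0.13654806] [0.63037616 0.22862385 0.10395819]
```

```bash
python3 -m handwheel '0 0 -0.7 0 0 0; 0 0 -0.7 0 0 0; 0 0 -0.6 0 0 0; 0 0 0 0 0 0'
python3 -m handwheel '0 0 -0.6 0 0 0; 0 0 -0.3 0 0 0; 0 0 0 0 0 0'
python3 -m handwheel '0 0 -0.2 0 0 0; 0 0 0 0 0 0'
python3 -m handwheel '0 0 -0.2 0 0 0; 0 0 0 0 0 0'
python3 -c "
from h import *
print(read_state()['contact_force'],read_state()['wrist_torque'],read_state()['eef_pos'])"
```

```text
t: 7.87
eef_pos: [0.6302, 0.2285, 0.0835]
orientation: [0.728, 0.685, -0.001, -0.001]
contact_force: [0.3, -0.2, -1.2]
width: 0.0064
t: 8.12
eef_pos: [0.6305, 0.2286, 0.0755]
orientation: [0.728, 0.685, -0.001, -0.0]
contact_force: [-0.3, -1.1, -0.8]
width: 0.0068
t: 8.28
eef_pos: [0.6308, 0.2287, 0.0742]
orientation: [0.728, 0.685, -0.0, -0.0]
contact_force: [-0.1, 0.4, -0.8]
width: 0.0065
t: 8.45
eef_pos: [0.6307, 0.2287, 0.0722]
orientation: [0.728, 0.685, -0.0, -0.0]
contact_force: [-0.2, -0.6, -1.0]
width: 0.0066
[-0.19302083 -0.57849105 -0.97062074] [-0.01304428  0.00072637  0.01898802] [0.63073431 0.22869171 0.07215565]
```

```bash
python3 -m handwheel '0 0 -0.15 0 0 0; 0 0 0 0 0 0'
python3 -m handwheel '0 0 -0.1 0 0 0; 0 0 0 0 0 0'
python3 -c "
from h import *
for i in range(1): print(read_state()['contact_force'],read_state()['wrist_torque'],read_state()['eef_pos'])
q=shot('scene','s8');s=shot('top','t8');crop('s8',330,100,420,180,6,'b')"
```

```text
t: 8.62
eef_pos: [0.631, 0.2288, 0.0711]
orientation: [0.728, 0.685, 0.0, 0.0]
contact_force: [-0.3, -0.2, 0.2]
width: 0.0066
t: 8.78
eef_pos: [0.6311, 0.2288, 0.0711]
orientation: [0.728, 0.685, 0.001, 0.0]
contact_force: [-1.7, -0.3, 6.4]
width: 0.0062
[-1.69069515 -0.29131595  6.35497646] [-0.13698237  0.40030711  0.00211271] [0.63109046 0.22876937 0.07106225]
```

View pics/b.png

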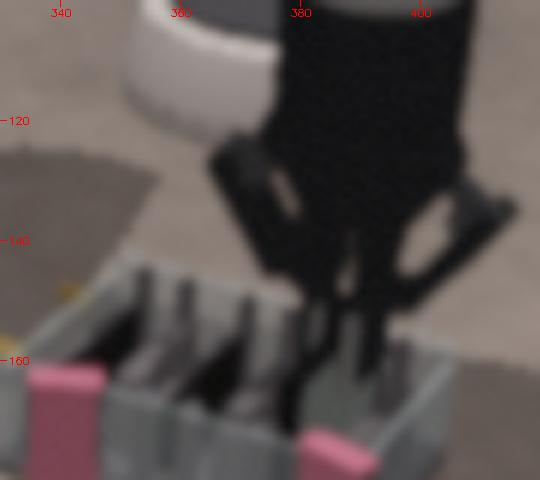

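```bash
python3 -m handwheel '0 0 0 0 0 0; 0 0 0 0 0 0; 0 0 0 0 0 0; 0 0 0 0 0 0' 165 80
python3 -m handwheel '0 0 1 0 0 0; 0 0 2 0 0 0; 0 0 3.5 0 0 0; 0 0 4 0 0 0; 0 0 2.5 0 0 0'
python3 -m handwheel '0 -2 0 0 0 0.06; -0.4 -4 0 0 0 0.06; -0.4 -4 0 0 0 0.06; -0.4 -4 0 0 0 0.052; -0.4 -4 0 0 0 0'
python3 -m handwheel '-0.4 -4 0 0 0 0; -0.4 -4 0 0 0 0; -0.4 -4 0 0 0 0; -0.4 -4 0 0 0 0; -0.4 -4 0 0 0 0'
python3 -m handwheel '-0.4 -3 0 0 0 0; -0.4 -2.7 0 0 0 0; -0.04 -1.5 0 0 0 0; 0 -0.5 0 0 0 0; 0 0 0 0 0 0'
python3 - <<'E'
from poses import *
q=shot('scene','s9');s=shot('top','t9');st=read_state();p=st['eef_pos'];o=st['orientation'];yaw=2*np.arctan2(o[1],o[0])-np.pi/2
print(p,np.degrees(yaw),st['contact_force'])
crop('t9',165,145,240,240,5,'a');crop('s9',320,120,420,200,5,'b');hcat(['a','b'],'ab')
E
```

```text
t: 9.22
eef_pos: [0.6307, 0.2287, 0.0696]
orientation: [0.728, 0.685, -0.0, -0.0]
contact_force: [-0.5, 0.1, -0.5]
width: 0.03
t: 9.63
eef_pos: [0.6313, 0.2289, 0.2047]
orientation: [0.728, 0.685, 0.002, 0.001]
contact_force: [1.5, 0.1, 0.8]
width: 0.0301
t: 10.05
eef_pos: [0.6143, 0.0471, 0.2007]
orientation: [0.643, 0.766, 0.0, 0.0]
contact_force: [0.5, -0.7, 0.2]
width: 0.0302
t: 10.47
eef_pos: [0.5943, -0.1532, 0.2008]
orientation: [0.644, 0.765, 0.0, 0.0]
contact_force: [0.9, 0.3, -0.9]
width: 0.0304
t: 10.88
eef_pos: [0.5865, -0.2287, 0.2]
orientation: [0.645, 0.765, 0.0, 0.0]
contact_force: [-0.1, 0.3, 0.2]
width: 0.0301
[ 0.58672113 -0.22691594  0.19998398] 9.867414847733226 [ 0.37983303  0.99104122 -0.55614383]
```

View pics/ab.png

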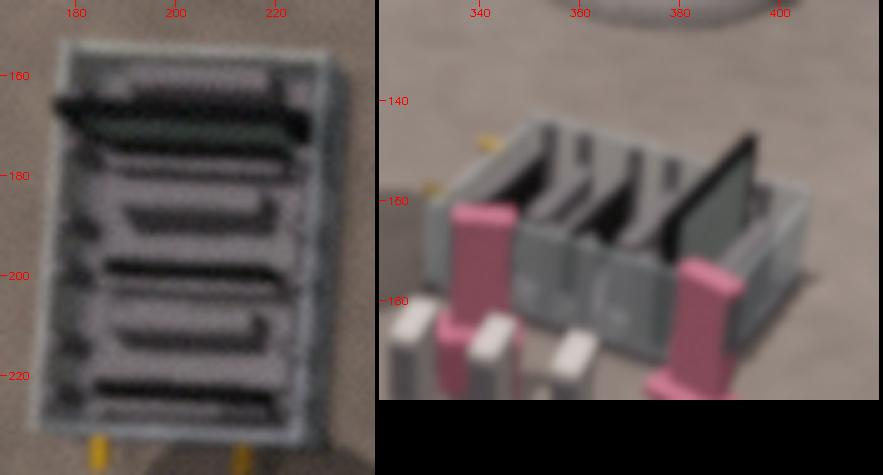

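```bash
python3 -m handwheel '0 -0.1 -3 0 0 0; 0 0 -3.5 0 0 0; 0 0 -3.3 0 0 0; 0 0 -1.5 0 0 0; 0 0 -1 0 0 0'
python3 -m handwheel '0 0 0 0 0 0; 0 0 0 0 0 0'
python3 - <<'E'
from poses import *
s=load('t9');tk=T(*tank)
print('-y',prof(s,tk,'y',range(-60,-42),(49,50,51),.084));print('x',prof(s,tk,'x',range(38,66),range(-30,31,5),.084))
q=shot('scene','s10');print(read_state()['eef_pos'])
crop('s10',220,190,340,310,5,'b')
E
```

```text
t: 11.4
eef_pos: [0.586, -0.227, 0.0746]
orientation: [0.643, 0.766, -0.0, -0.002]
contact_force: [-0.1, -0.7, -0.5]
width: 0.0299
t: 11.57
eef_pos: [0.587, -0.2286, 0.0777]
orientation: [0.644, 0.765, 0.0, 0.0]
contact_force: [0.7, 0.1, -0.5]
width: 0.0301
-y [(-60, 78), (-59, 72), (-58, 61), (-57, 50), (-56, 36), (-55, 26), (-54, 19), (-53, 14), (-52, 13), (-51, 12), (-50, 12), (-49, 12), (-48, 14), (-47, 15), (-46, 18), (-45, 21), (-44, 22), (-43, 23)]
x [(38, 24), (39, 28), (40, 33), (41, 39), (42, 44), (43, 48), (44, 50), (45, 49), (46, 46), (47, 40), (48, 33), (49, 26), (50, 22), (51, 19), (52, 19), (53, 20), (54, 23), (55, 28), (56, 35), (57, 42), (58, 48), (59, 54), (60, 60), (61, 67), (62, 75), (63, 83), (64, 90), (65, 96)]
[ 0.58726079 -0.22899346  0.07831914]
```

View pics/b.png

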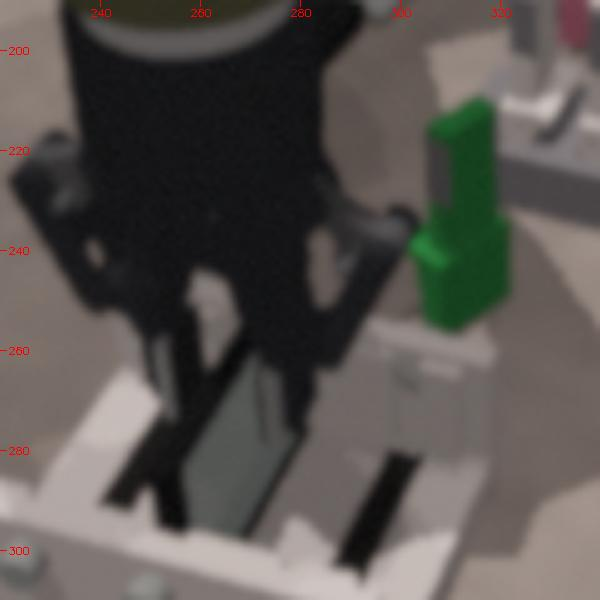

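```bash
python3 -m handwheel '0 0 0 0 0 0; 0 0 0 0 0 0; 0 0 0 0 0 0; 0 0 0 0 0 0; 0 0 0 0 0 0' 255 80
python3 -c "
from h import *
s=read_state();print(s['eef_pos'],s['contact_force'])"
python3 -m handwheel '0 0 0.5 0 0 0; 0 0 0.5 0 0 0; 0 0 0.5 0 0 0; 0 0 0.5 0 0 0; 0 0 0.5 0 0 0'
python3 -m handwheel '0 0 0.7 0 0 0; 0 0 0.7 0 0 0; 0 0 0.7 0 0 0; 0 0 1 0 0 0; 0 0 1 0 0 0'
python3 -m handwheel '0 0 1.7 0 0 0; 0 0 1.7 0 0 0; 0 0 2 0 0 0; 0 0 2 0 0 0; 0 0 0 0 0 0'
python3 -c "
from h import *
q=shot('scene','s11');st=read_state();p=st['eef_pos'];print(p,st['orientation'],st['contact_force'],st['wrist_torque'],st['width'])
a=np.radians(9.8)
overlay('s11',[(CASS,T(p[0],p[1],a,p[2]-.062),(0,255,255))],225,160,300,280,6,'b')"
```

```text
t: 12.03
eef_pos: [0.587, -0.2295, 0.0784]
orientation: [0.644, 0.765, 0.0, 0.001]
contact_force: [0.1, 1.8, 6.5]
width: 0.0063
[ 0.58697789 -0.22953558  0.07843614] [0.08013535 1.82847303 6.47534981]
t: 12.45
eef_pos: [0.5863, -0.2293, 0.1021]
orientation: [0.644, 0.765, -0.0, -0.0]
contact_force: [0.7, -1.3, -7.5]
width: 0.0063
t: 12.87
eef_pos: [0.5866, -0.2294, 0.1444]
orientation: [0.644, 0.765, 0.0, 0.001]
contact_force: [0.3, -1.0, -1.9]
width: 0.0063
t: 13.28
eef_pos: [0.5876, -0.2299, 0.2222]
orientation: [0.644, 0.765, 0.001, 0.004]
contact_force: [0.4, -0.8, -1.6]
width: 0.0065
[ 0.58704103 -0.22960322  0.21962236] [6.44097207e-01 7.64939031e-01 3.83669082e-04 2.63051553e-03] [-0.2625877   0.81008742 -1.38794254] [-0.00920833  0.0362527  -0.01507133] 0.006433377254840326
```

View pics/b.png

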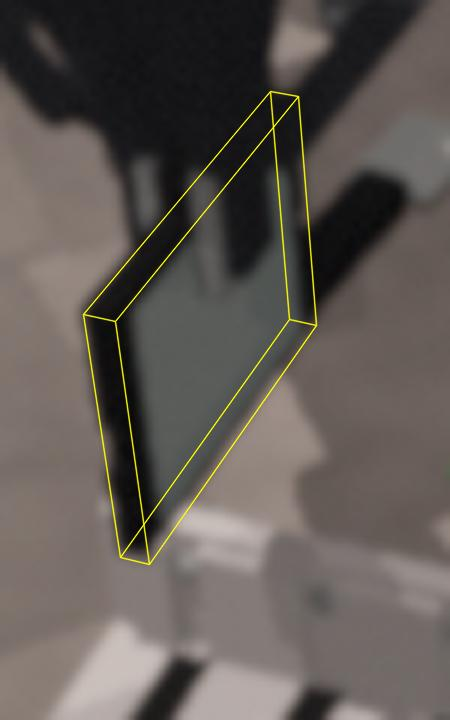

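```bash
python3 -m handwheel '0 2 0 0 0 0; 0 3 0 0 0 0; 0 4 0 0 0 0; 0 4 0 0 0 0; 0 4 0 0 0 0'
python3 -m handwheel '-0.1 4 0 0 0 -0.06; -0.1 4 0 0 0 -0.06; -0.1 4 0 0 0 -0.06; -0.1 4 0 0 0 -0.053; -0.1 4 0 0 0 0'
python3 -m handwheel '-0.1 3 0 0 0 0; -0.1 2.5 0 0 0 0; 0 2 0 0 0 0; 0 1.2 0 0 0 0; 0 0.3 0 0 0 0'
python3 -m handwheel '0 0 -2 0 0 0; 0 0 -3 0 0 0; 0 0 -2.5 0 0 0; 0 0 -0.5 0 0 0; 0 0 0 0 0 0'
python3 - <<'E'
from poses import *
q=shot('scene','s12');s=shot('top','t12');st=read_state();p=st['eef_pos'];o=st['orientation'];yaw=2*np.arctan2(o[1],o[0])-np.pi/2
print(p,np.degrees(yaw),st['contact_force'],st['wrist_torque'],st['width'])
it=[(CASS,T(p[0],p[1]+.001,yaw,p[2]-.062),(0,255,255)),(TANK[:12],T(*tank),(0,255,0))]
overlay('t12',it,165,145,240,240,6,'a');overlay('s12',it,335,100,420,190,5,'b');hcat(['a','b'],'ab')
E
```

```text
t: 13.75
eef_pos: [0.5857, -0.0577, 0.2158]
orientation: [0.644, 0.765, -0.0, -0.001]
contact_force: [0.8, 0.7, -1.8]
width: 0.0064
t: 14.17
eef_pos: [0.5806, 0.1426, 0.216]
orientation: [0.73, 0.684, -0.001, -0.001]
contact_force: [1.2, -0.1, -1.7]
width: 0.0065
t: 14.58
eef_pos: [0.5788, 0.2323, 0.2159]
orientation: [0.728, 0.686, -0.001, -0.0]
contact_force: [0.2, -0.6, -1.6]
width: 0.0063
t: 15.0
eef_pos: [0.5789, 0.2296, 0.1353]
orientation: [0.729, 0.684, -0.002, -0.001]
contact_force: [0.4, 0.4, -1.2]
width: 0.0062
[0.58020517 0.23020798 0.13818712] -3.593570126583188 [ 0.81380639  0.55562134 -0.8251999 ] [ 0.00815734 -0.08876813 -0.040921  ] 0.006447049811172176
```

View pics/ab.png

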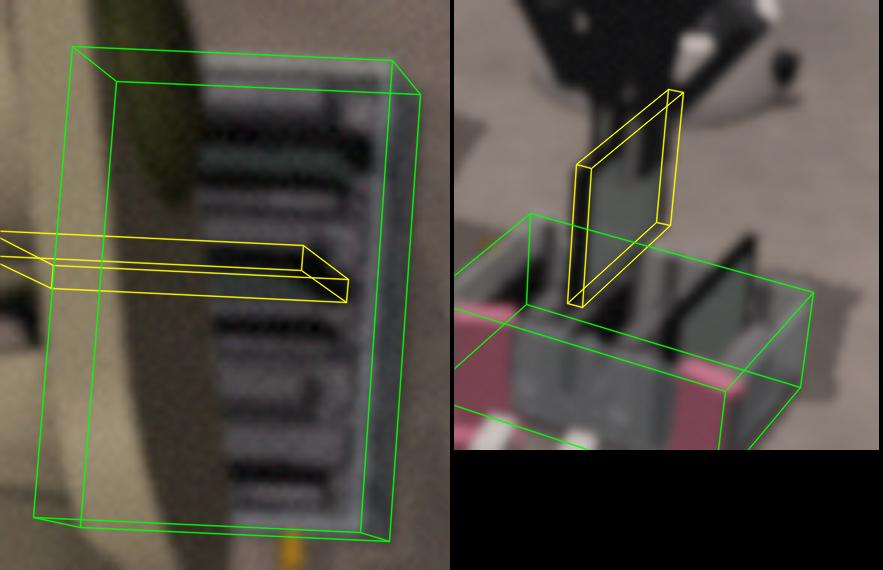

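```bash
python3 -m handwheel '-0.05 0 -0.8 0 0 0; 0 0 -0.8 0 0 0; 0 0 -0.7 0 0 0; 0 0 0 0 0 0'
python3 -m handwheel '0 0 -0.7 0 0 0; 0 0 0 0 0 0'
python3 -m handwheel '0 0 -0.7 0 0 0; 0 0 0 0 0 0'
python3 -m handwheel '0 0 -0.7 0 0 0; 0 0 -0.7 0 0 0; 0 0 0 0 0 0'
python3 -m handwheel '0 0 -0.6 0 0 0; 0 0 0 0 0 0'
python3 -c "
from h import *
st=read_state();p=st['eef_pos'];print(p,st['orientation'],st['contact_force'],st['wrist_torque'],st['width'])"
```

```text
t: 15.43
eef_pos: [0.5782, 0.2306, 0.1122]
orientation: [0.729, 0.685, -0.001, -0.001]
contact_force: [0.3, 0.4, -2.5]
width: 0.0062
t: 15.6
eef_pos: [0.5785, 0.2306, 0.1057]
orientation: [0.729, 0.685, -0.001, -0.0]
contact_force: [0.6, 0.6, -2.5]
width: 0.0068
t: 15.77
eef_pos: [0.5785, 0.2306, 0.0987]
orientation: [0.729, 0.685, -0.001, -0.0]
contact_force: [-0.3, -0.1, -2.0]
width: 0.0063
t: 16.02
eef_pos: [0.5783, 0.2305, 0.0841]
orientation: [0.729, 0.685, -0.001, -0.001]
contact_force: [1.0, -0.6, -1.8]
width: 0.0067
t: 16.18
eef_pos: [0.5785, 0.2306, 0.0787]
orientation: [0.729, 0.685, -0.001, -0.0]
contact_force: [0.7, -0.1, -2.2]
width: 0.0064
[0.57851584 0.23059342 0.07874398] [ 7.28690149e-01  6.84843088e-01 -6.56415722e-04 -4.25157411e-04] [ 0.66555813 -0.0968148  -2.22004507] [ 0.03332765 -0.00823942  0.02282701] 0.006425336556078065
```

```bash
python3 -m handwheel '0 0 -0.4 0 0 0; 0 0 0 0 0 0'
python3 -m handwheel '0 0 -0.15 0 0 0; 0 0 0 0 0 0'
python3 -m handwheel '0 0 -0.15 0 0 0; 0 0 0 0 0 0'
python3 -m handwheel '0 0 -0.1 0 0 0; 0 0 0 0 0 0'
python3 -c "
from h import *
st=read_state();p=st['eef_pos'];print(p,st['orientation'],st['contact_force'],st['wrist_torque'],st['width'])"
```

```text
t: 16.35
eef_pos: [0.5787, 0.2306, 0.0752]
orientation: [0.729, 0.685, -0.0, -0.0]
contact_force: [0.3, -0.7, -1.6]
width: 0.0067
t: 16.52
eef_pos: [0.5789, 0.2307, 0.0742]
orientation: [0.729, 0.685, -0.0, -0.0]
contact_force: [-0.6, 0.2, -0.5]
width: 0.0066
t: 16.68
eef_pos: [0.5789, 0.2307, 0.0727]
orientation: [0.729, 0.685, -0.0, -0.0]
contact_force: [0.2, -0.4, -1.1]
width: 0.0061
t: 16.85
eef_pos: [0.579, 0.2308, 0.0724]
orientation: [0.729, 0.685, 0.0, 0.0]
contact_force: [-0.4, -0.3, 3.5]
width: 0.0064
[0.57904503 0.23077927 0.07242636] [7.28667565e-01 6.84867455e-01 3.27826591e-04 2.01380025e-04] [-0.385441   -0.31495116  3.51662992] [-0.07307989  0.25614936 -0.04148116] 0.006367690010558061
```

```bash
python3 -m handwheel '0 0 0 0 0 0; 0 0 0 0 0 0; 0 0 0 0 0 0; 0 0 0 0 0 0' 165 80
python3 -m handwheel '0 0 1 0 0 0; 0 0 2 0 0 0; 0 0 3.5 0 0 0; 0 0 4 0 0 0; 0 0 2.5 0 0 0'
python3 -m handwheel '0 -2 0 0 0 -0.12; 0 -4 0 0 0 -0.12; 0 -4 0 0 0 -0.12; 0 -4 0 0 0 -0.12; 0 -3 0 0 0 -0.12' 100
python3 - <<'E'
from poses import *
s=load('top0');Tr=T(*rack)
for i in(-35,0,35):
    p=Tr((i/1000+.0025,0,0));f=T(p[0],p[1],rack[2])
    print(i,p[:2],'x',prof(s,f,'x',range(-12,13),range(-10,11,4),.107));print('y',prof(s,f,'y',range(-22,23),(-3,0,3),.107))
q=shot('scene','s13')
crop('s13',320,120,420,200,6,'b')
E
```

```text
t: 17.18
eef_pos: [0.5789, 0.2307, 0.0718]
orientation: [0.729, 0.685, 0.0, 0.0]
contact_force: [0.1, -0.2, 0.5]
width: 0.0299
t: 17.6
eef_pos: [0.5794, 0.2308, 0.2066]
orientation: [0.729, 0.685, 0.002, 0.001]
contact_force: [0.5, 0.4, 0.6]
width: 0.0301
t: 18.02
eef_pos: [0.5786, 0.0581, 0.2028]
orientation: [0.9, 0.436, 0.0, 0.0]
contact_force: [0.9, 0.2, -0.8]
width: 0.052
-35 [0.57746343 0.0086704 ] x [(-12, 91), (-11, 85), (-10, 81), (-9, 81), (-8, 87), (-7, 101), (-6, 118), (-5, 139), (-4, 157), (-3, 171), (-2, 180), (-1, 185), (0, 187), (1, 187), (2, 187), (3, 183), (4, 177), (5, 168), (6, 157), (7, 144), (8, 132), (9, 122), (10, 115), (11, 111), (12, 108)]
y [(-22, 118), (-21, 124), (-20, 133), (-19, 144), (-18, 156), (-17, 165), (-16, 172), (-15, 175), (-14, 177), (-13, 178), (-12, 179), (-11, 180), (-10, 180), (-9, 180), (-8, 181), (-7, 181), (-6, 181), (-5, 181), (-4, 181), (-3, 181), (-2, 181), (-1, 182), (0, 182), (1, 182), (2, 182), (3, 181), (4, 180), (5, 180), (6, 180), (7, 179), (8, 179), (9, 179), (10, 177), (11, 173), (12, 167), (13, 160), (14, 150), (15, 138), (1
[... 947 characters left out ...]
98), (-6, 116), (-5, 137), (-4, 155), (-3, 169), (-2, 178), (-1, 184), (0, 186), (1, 186), (2, 184), (3, 181), (4, 175), (5, 166), (6, 154), (7, 141), (8, 129), (9, 120), (10, 115), (11, 113), (12, 112)]
y [(-22, 115), (-21, 122), (-20, 129), (-19, 137), (-18, 145), (-17, 152), (-16, 158), (-15, 162), (-14, 166), (-13, 172), (-12, 176), (-11, 178), (-10, 179), (-9, 179), (-8, 180), (-7, 180), (-6, 180), (-5, 180), (-4, 179), (-3, 178), (-2, 178), (-1, 178), (0, 178), (1, 179), (2, 180), (3, 180), (4, 179), (5, 179), (6, 179), (7, 179), (8, 179), (9, 178), (10, 176), (11, 171), (12, 165), (13, 157), (14, 147), (15, 136), (16, 124), (17, 115), (18, 106), (19, 99), (20, 92), (21, 88), (22, 86)]
```

View pics/b.png

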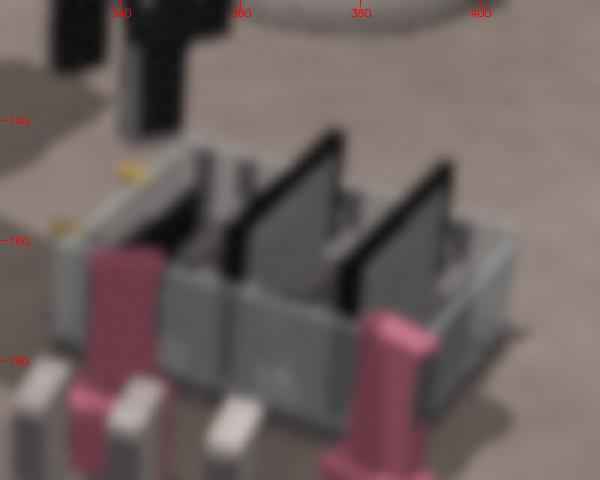

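```bash
python3 -m handwheel '0 -2 0 0 0 -0.12; 0 -2 0 0 0 -0.12; 0 -1 0 0 0 -0.12; 0 0 0 0 0 -0.12; 0 0 0 0 0 -0.12'
python3 -m handwheel '0 0 0 0 0 -0.12; 0 0 0 0 0 -0.055; 0 0 -2 0 0 0; 0 0 -2 0 0 0; 0 0 0 0 0 0'
python3 - <<'E'
from poses import *
q=shot('scene','s14');s=shot('top','t14');st=read_state();p=st['eef_pos'];o=st['orientation']
print(p,np.degrees(2*np.arctan2(o[1],o[0]))-90,st['contact_force'],st['width'])
crop('t14',270,130,340,220,5,'a');crop('s14',290,140,390,240,5,'b');hcat(['a','b'],'ab')
E
```

```text
t: 18.48
eef_pos: [0.5789, 0.0099, 0.2026]
orientation: [0.989, 0.15, 0.0, 0.0]
contact_force: [-1.1, 0.1, -0.4]
width: 0.0519
t: 18.9
eef_pos: [0.5775, 0.011, 0.1593]
orientation: [0.998, 0.067, -0.003, -0.001]
contact_force: [-1.3, -0.4, -0.1]
width: 0.0521
[0.57895412 0.0107557  0.16246051] -82.3226126309491 [ 0.29093592 -0.16831997  0.59572282] 0.05175471878165158
```

View pics/ab.png

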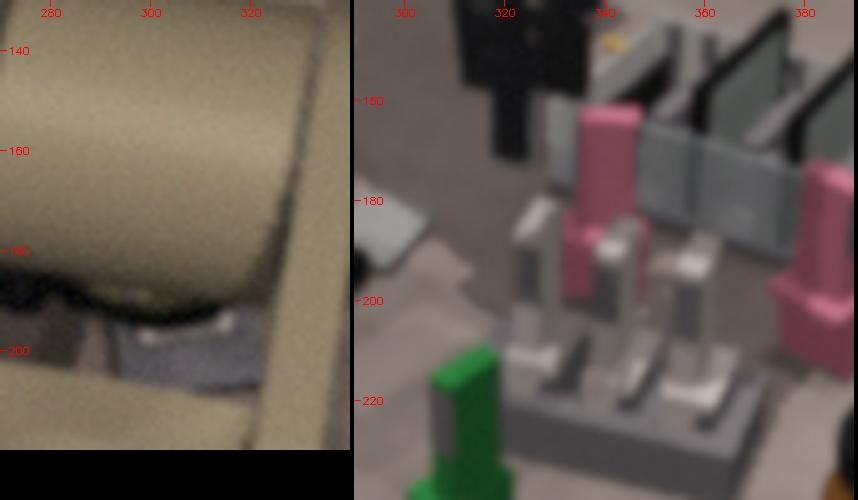

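```bash
python3 -m handwheel '-0.05 -0.2 -2 0 0 -0.006; 0 0 -2 0 0 0; 0 0 -2 0 0 0; 0 0 -0.7 0 0 0; 0 0 0 0 0 0'
python3 -m handwheel '0 0 0 0 0 0; 0 0 0 0 0 0'
python3 - <<'E'
from poses import *
q=shot('scene','s15');st=read_state();p=st['eef_pos'];o=st['orientation']
print(p,np.degrees(2*np.arctan2(o[1],o[0]))-90,st['contact_force'],st['width'])
crop('s15',290,140,390,240,5,'b')
E
```

```text
t: 19.42
eef_pos: [0.5783, 0.0087, 0.0947]
orientation: [0.998, 0.064, -0.001, -0.0]
contact_force: [0.0, 0.0, 0.5]
width: 0.052
t: 19.58
eef_pos: [0.5793, 0.0086, 0.0965]
orientation: [0.998, 0.064, 0.001, 0.0]
contact_force: [-0.1, 0.3, -0.2]
width: 0.0523
[0.57915397 0.00860098 0.09640563] -82.67387791675232 [0.26327644 1.22639441 0.30678414] 0.051958857518574326
```

View pics/b.png

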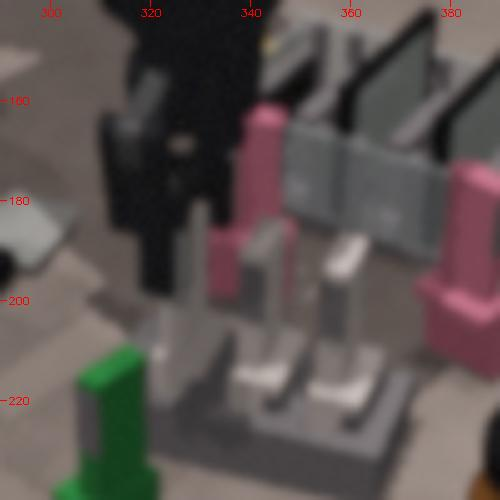

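```bash
python3 -m handwheel '0 0 0 0 0 0; 0 0 0 0 0 0; 0 0 0 0 0 0; 0 0 0 0 0 0; 0 0 0 0 0 0' 255 80
python3 -c "
from h import *
s=read_state();print(s['eef_pos'],s['contact_force'],s['wrist_torque'],s['width'])"
python3 -m handwheel '0 0 0.5 0 0 0; 0 0 1 0 0 0; 0 0 2 0 0 0; 0 0 3 0 0 0; 0 0 3.5 0 0 0'
python3 -m handwheel '0 0 2 0 0 0; 0 0 0 0 0 0; 0 0 0 0 0 0'
python3 - <<'E'
from poses import *
q=shot('scene','s16');st=read_state();p=st['eef_pos'];o=st['orientation']
print(p,np.degrees(2*np.arctan2(o[1],o[0]))-90,st['contact_force'],st['wrist_torque'],st['width'])
f=T(p[0],p[1],r(7.3),p[2]-.0914)
g=lambda P:f((P[0]-.0025,P[1],P[2]))
overlay('s16',[(WEDGE,g,(0,255,255))],290,120,370,220,6,'b')
E
```

```text
t: 20.05
eef_pos: [0.5789, 0.0086, 0.0958]
orientation: [0.998, 0.064, 0.001, 0.0]
contact_force: [-0.4, 0.3, 5.8]
width: 0.0262
[0.5789234  0.00857691 0.09583682] [-0.38949736  0.26668547  5.79731619] [0.04770244 0.08973212 0.03794506] 0.026205098830064756
t: 20.47
eef_pos: [0.5776, 0.0089, 0.1954]
orientation: [0.998, 0.064, -0.002, -0.0]
contact_force: [0.7, -0.5, -0.4]
width: 0.0264
t: 20.72
eef_pos: [0.5785, 0.0087, 0.2162]
orientation: [0.998, 0.064, 0.001, 0.0]
contact_force: [0.3, 0.3, -0.3]
width: 0.0262
[0.57804231 0.00876608 0.21474627] -82.67689372476488 [-0.77606596 -0.77622545 -0.55971278] [-0.02605796 -0.00287458 -0.02473602] 0.026183390076402434
```

View pics/b.png

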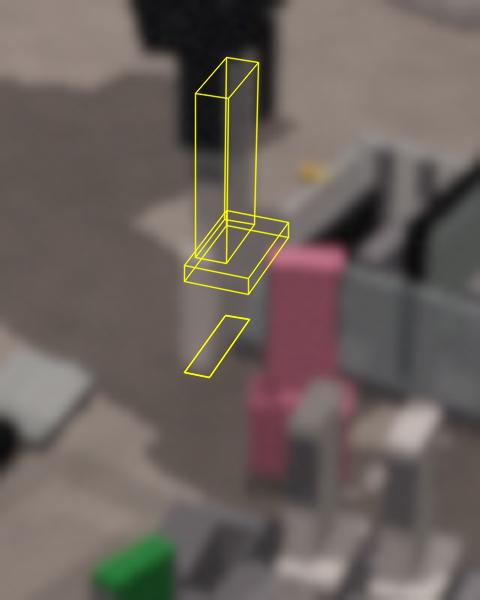

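```bash
python3 -m handwheel '0 2 1 0 0 0; 1 3.5 0 0 0 -0.05; 1.1 3.6 0 0 0 -0.05; 1.1 3.6 0 0 0 -0.05; 1.1 3.6 0 0 0 -0.037'
python3 -m handwheel '1.1 3 0 0 0 0; 1.0 1.8 0 0 0 0; 0.25 0.7 0 0 0 0; 0 0 -1.5 0 0 0; 0 0 0 0 0 0'
python3 -m handwheel '0 0 -1 0 0 0; 0 0 0 0 0 0; 0 0 0 0 0 0'
python3 - <<'E'
from poses import *
q=shot('scene','s17');s=shot('top','t17');st=read_state();p=st['eef_pos'];o=st['orientation']
yaw=2*np.arctan2(o[1],o[0])
print(p,np.degrees(yaw)-90,st['contact_force'],st['width'])
tx=T(*tank); c,sn=np.cos(-tank[2]),np.sin(-tank[2]); d=p[:2]-np.array(tank[:2]); print('tank frame',c*d[0]-sn*d[1],sn*d[0]+c*d[1])
f=T(p[0],p[1],yaw,p[2]-.0908);g=lambda P:f((P[0]-.0029,P[1],P[2]))
sl=tx((.0512,0,0));it=[(WEDGE,g,(0,255,255)),(CASS,T(sl[0],sl[1],tank[2],.009),(0,255,0))]
overlay('s17',it,350,60,430,180,6,'b');overlay('t17',it,170,130,260,220,5,'a');hcat(['a','b'],'ab')
E
```

```text
t: 21.18
eef_pos: [0.6211, 0.1733, 0.2233]
orientation: [1.0, -0.031, -0.002, 0.0]
contact_force: [0.1, -0.9, -0.3]
width: 0.0261
t: 21.6
eef_pos: [0.6437, 0.2264, 0.206]
orientation: [1.0, -0.029, -0.003, 0.001]
contact_force: [-0.4, -0.2, -1.9]
width: 0.0264
t: 21.85
eef_pos: [0.6447, 0.2259, 0.1994]
orientation: [1.0, -0.03, -0.001, 0.0]
contact_force: [0.2, 0.5, -0.0]
width: 0.0264
[0.64503884 0.22618292 0.200411  ] -93.43247435427944 [-0.5325652  -0.8362018   0.18065126] 0.02629257661371088
tank frame 0.06628438906880894 -0.00048685312592141976
```

View pics/ab.png

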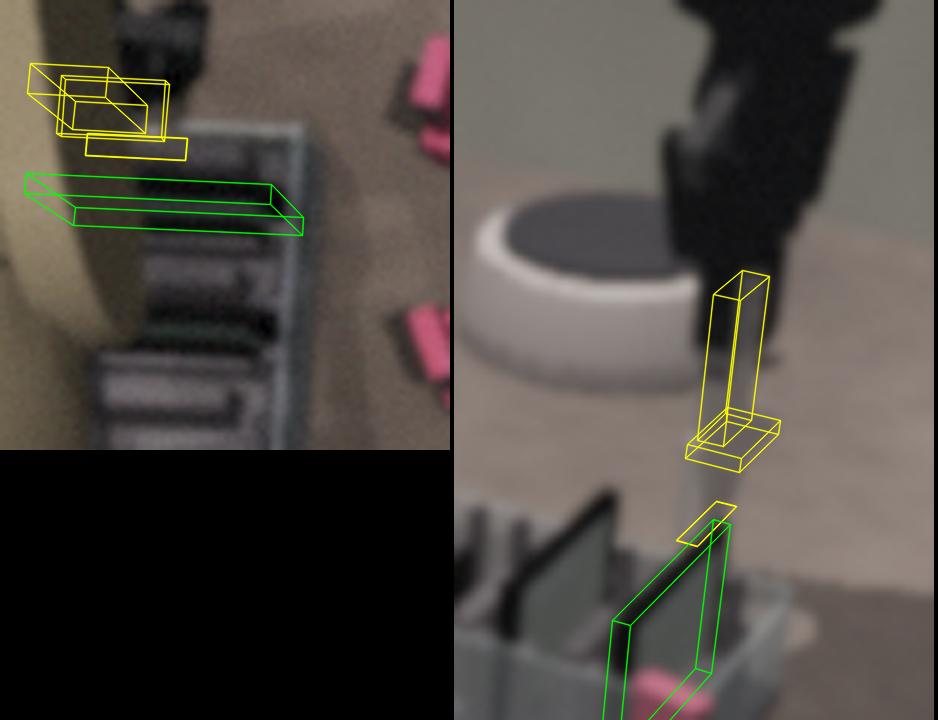

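```bash
python3 -m handwheel '-0.08 0.05 -1.5 0 0 0; 0 0 -2 0 0 0; 0 0 -1.5 0 0 0; 0 0 0 0 0 0; 0 0 0 0 0 0'
python3 - <<'E'
from poses import *
q=shot('scene','s18');s=shot('top','t18');st=read_state();p=st['eef_pos']
c,sn=np.cos(-tank[2]),np.sin(-tank[2]); d=p[:2]-np.array(tank[:2]); print(p,'slot2 wedge x,y',(c*d[0]-sn*d[1])*1e3-52-2.9,(sn*d[0]+c*d[1])*1e3,'zw',(p[2]-.0908-.009)*1e3)
crop('s18',350,90,430,180,6,'b');crop('t18',185,130,240,200,8,'a');hcat(['a','b'],'ab')
E
```

```text
t: 22.37
eef_pos: [0.6441, 0.227, 0.1501]
orientation: [1.0, -0.03, -0.0, 0.0]
contact_force: [-0.3, -0.9, -0.1]
width: 0.0264
[0.64471849 0.22716453 0.15151502] slot2 wedge x,y 11.006378424840895 0.4740364870893686 zw 51.71502404167521
```

View pics/ab.png

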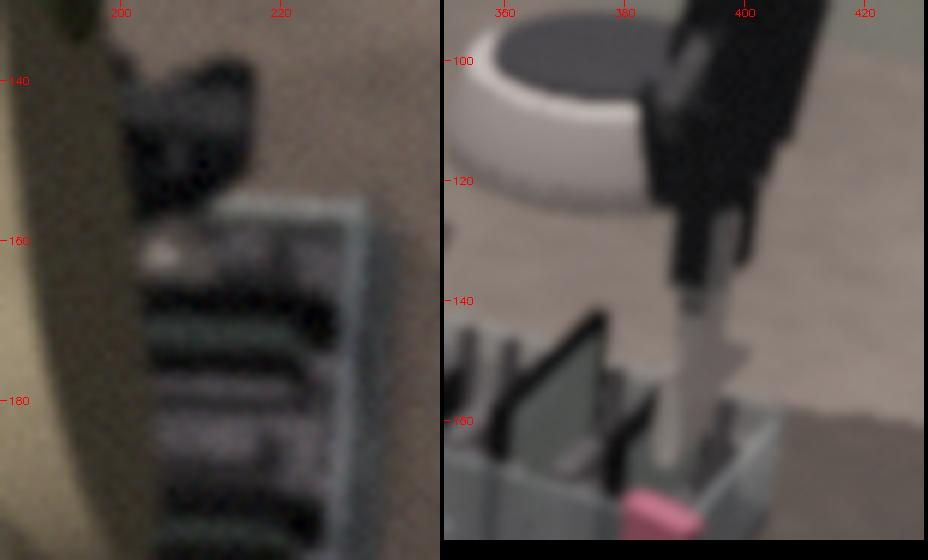

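Wedge tip is in front of (+x of) the cassette in station 2, aligned as computed. Lower in small steps watching force.

```bash
python3 -m handwheel '-0.03 -0.04 -0.6 0 0 0; 0 0 -0.6 0 0 0; 0 0 0 0 0 0'
python3 -m handwheel '-0.1 0 -0.6 0 0 0; 0 0 0 0 0 0'
python3 -m handwheel '-0.1 0 -0.6 0 0 0; 0 0 0 0 0 0'
python3 -m handwheel '-0.08 0 -0.5 0 0 0; 0 0 0 0 0 0'
cat > w.py <<'E'
from poses import *
import sys
off=float(sys.argv[1]);hz=float(sys.argv[2]);slot=float(sys.argv[3])
st=read_state();p=st['eef_pos']
c,sn=np.cos(-tank[2]),np.sin(-tank[2]); d=p[:2]-np.array(tank[:2]); print(p,'wedge x,y',(c*d[0]-sn*d[1])*1e3-slot-off,(sn*d[0]+c*d[1])*1e3,'zw',(p[2]-hz-.009)*1e3, st['contact_force'],st['wrist_torque'],st['width'])
E
python3 w.py 2.9 .0908 52
```

```text
t: 22.72
eef_pos: [0.6433, 0.2267, 0.1367]
orientation: [1.0, -0.03, -0.001, 0.0]
contact_force: [0.4, -0.2, -1.6]
width: 0.0266
t: 22.88
eef_pos: [0.6423, 0.2267, 0.1307]
orientation: [1.0, -0.03, -0.001, 0.0]
contact_force: [0.3, -0.7, -0.8]
width: 0.0259
t: 23.05
eef_pos: [0.6417, 0.2268, 0.1249]
orientation: [1.0, -0.03, -0.0, 0.0]
contact_force: [2.0, -0.2, -1.7]
width: 0.026
t: 23.22
eef_pos: [0.6411, 0.2268, 0.1202]
orientation: [1.0, -0.03, 0.0, 0.0]
contact_force: [2.7, -0.1, -1.7]
width: 0.0267
[0.64111183 0.22675583 0.1201781 ] wedge x,y 7.430314819767018 -0.14784509706378124 zw 20.378095207650595 [ 2.68012124 -0.06451062 -1.68119594] [-0.01456503 -0.51981807  0.02626121] 0.026666700002136997
```

```bash
python3 -m handwheel '0 0 -0.4 0 0 0; 0 0 0 0 0 0'
python3 -m handwheel '0 0 -0.4 0 0 0; 0 0 0 0 0 0'
python3 -m handwheel '-0.04 0 -0.3 0 0 0; 0 0 0 0 0 0'
python3 -m handwheel '-0.04 0 -0.2 0 0 0; 0 0 0 0 0 0'
python3 w.py 2.9 .0908 52
```

```text
t: 23.38
eef_pos: [0.6411, 0.2267, 0.1163]
orientation: [1.0, -0.03, -0.0, 0.0]
contact_force: [2.8, 1.0, -2.1]
width: 0.0263
t: 23.55
eef_pos: [0.641, 0.2268, 0.1122]
orientation: [1.0, -0.03, -0.0, 0.0]
contact_force: [1.6, -0.9, -1.8]
width: 0.0265
t: 23.72
eef_pos: [0.6407, 0.2268, 0.1095]
orientation: [1.0, -0.03, 0.0, -0.0]
contact_force: [3.9, 0.2, -2.4]
width: 0.0265
t: 23.88
eef_pos: [0.6405, 0.2268, 0.1081]
orientation: [1.0, -0.03, 0.001, -0.0]
contact_force: [4.3, 0.1, 1.3]
width: 0.0265
[0.64051857 0.22679157 0.10808841] wedge x,y 6.835973672268578 -0.14735323873131836 zw 8.28841338467714 [4.29234643 0.14379087 1.3438551 ] [-0.02152166 -0.84686387  0.03677085] 0.026533258493986647
```

```bash
python3 -m handwheel '-0.03 0 -0.2 0 0 0; 0 0 0 0 0 0'
python3 -m handwheel '-0.03 0 -0.2 0 0 0; 0 0 0 0 0 0'
python3 -m handwheel '-0.03 0 -0.2 0 0 0; 0 0 0 0 0 0'
python3 w.py 2.9 .0908 52
```

```text
t: 24.05
eef_pos: [0.6403, 0.2268, 0.1063]
orientation: [1.0, -0.03, 0.001, -0.0]
contact_force: [3.9, -0.9, 3.9]
width: 0.0263
t: 24.22
eef_pos: [0.6401, 0.2269, 0.1046]
orientation: [1.0, -0.03, 0.001, -0.0]
contact_force: [4.8, -0.5, 5.1]
width: 0.0264
t: 24.38
eef_pos: [0.6402, 0.2269, 0.1038]
orientation: [1.0, -0.03, 0.002, -0.0]
contact_force: [3.3, -0.9, 11.1]
width: 0.0263
[0.6401528  0.2268674  0.10376388] wedge x,y 6.466352532554415 -0.0933438576222645 zw 3.963881818761528 [ 3.34824997 -0.85538232 11.08249287] [-0.07024798 -0.43272055  0.03560733] 0.026284589480388754
```

```bash
python3 -m handwheel '0 0 -0.15 0 0 0; 0 0 0 0 0 0'
python3 -m handwheel '0 0 -0.15 0 0 0; 0 0 0 0 0 0'
python3 w.py 2.9 .0908 52
python3 - <<'E'
from h import *
shot('scene','s19');crop('s19',340,90,430,190,6,'b')
E
```

```text
t: 24.55
eef_pos: [0.6402, 0.2269, 0.1037]
orientation: [1.0, -0.03, 0.002, -0.0]
contact_force: [-0.2, -2.2, 19.6]
width: 0.0259
t: 24.72
eef_pos: [0.6403, 0.2269, 0.1037]
orientation: [1.0, -0.03, 0.003, -0.0]
contact_force: [-4.7, -3.1, 28.1]
width: 0.0265
[0.64026024 0.2268898  0.10367762] wedge x,y 6.572275326076399 -0.06461110039755096 zw 3.8776235360239806 [-4.74664766 -3.13936822 28.10565037] [-0.54344098  0.7396507   0.00316661] 0.02654851404021234
```

View pics/b.png

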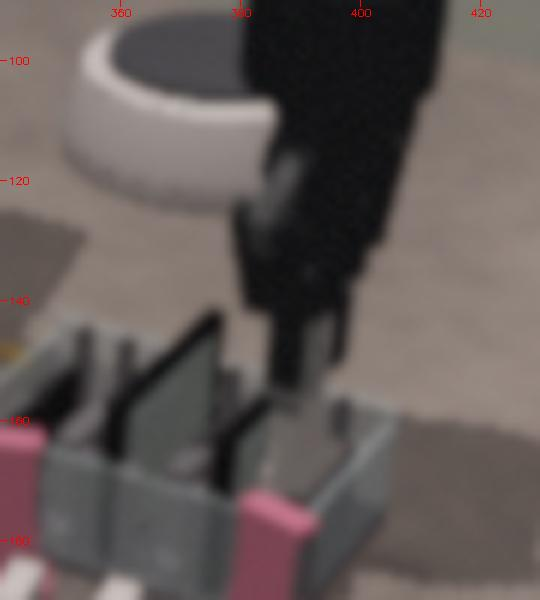

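```bash
python3 -m handwheel '0 0 0.25 0 0 0; 0 0 0 0 0 0'
python3 -m handwheel '0 0 0 0 0 0; 0 0 0 0 0 0; 0 0 0 0 0 0; 0 0 0 0 0 0' 100 80
python3 -m handwheel '0 0 1 0 0 0; 0 0 2 0 0 0; 0 0 3 0 0 0; 0 0 3 0 0 0; 0 0 1 0 0 0'
python3 -m handwheel '0 -2 0 0 0 0.05; -0.5 -3.5 0 0 0 0.05; -0.5 -4 0 0 0 0.05; -0.5 -4 0 0 0 0.037; -0.5 -4 0 0 0 0'
python3 -m handwheel '-0.5 -2.5 0 0 0 0; -0.2 -1.2 0 0 0 0; 0 -0.2 0 0 0 0; 0 0 -2 0 0 0; 0 0 0 0 0 0'
python3 - <<'E'
from poses import *
q=shot('scene','s20');s=shot('top','t20');st=read_state();p=st['eef_pos'];o=st['orientation']
print(p,np.degrees(2*np.arctan2(o[1],o[0]))-90,st['contact_force'],st['width'])
crop('t20',165,140,245,245,4,'a');crop('s20',310,110,420,240,5,'b');hcat(['a','b'],'ab')
E
```

```text
t: 24.93
eef_pos: [0.6399, 0.2269, 0.1037]
orientation: [1.0, -0.03, 0.002, -0.0]
contact_force: [0.8, -1.2, 14.8]
width: 0.0263
t: 25.27
eef_pos: [0.6387, 0.2268, 0.1005]
orientation: [1.0, -0.03, -0.001, 0.0]
contact_force: [-0.7, 0.0, 0.1]
width: 0.0518
t: 25.68
eef_pos: [0.6403, 0.2271, 0.2068]
orientation: [1.0, -0.03, 0.004, -0.001]
contact_force: [-0.1, 0.6, 1.1]
width: 0.0518
t: 26.1
eef_pos: [0.6186, 0.0504, 0.2013]
orientation: [0.998, 0.065, -0.0, -0.0]
contact_force: [1.0, -0.5, -0.3]
width: 0.0519
t: 26.52
eef_pos: [0.6113, 0.0141, 0.1786]
orientation: [0.998, 0.064, -0.002, -0.001]
contact_force: [-0.8, 0.4, -1.2]
width: 0.0519
[0.61221311 0.01417831 0.18102636] -82.5924920625994 [ 0.31043364 -0.10208416  0.7778936 ] 0.05209495935727151
```

View pics/ab.png

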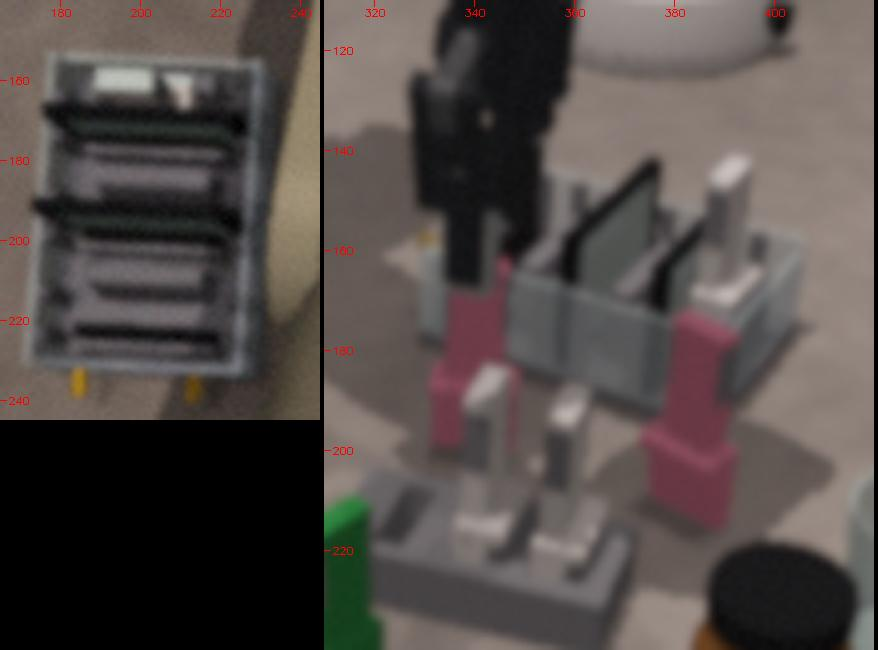

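```bash
python3 -m handwheel '0.08 -0.14 -2 0 0 -0.002; 0 0 -2.5 0 0 0; 0 0 -2.5 0 0 0; 0 0 -1.5 0 0 0; 0 0 0 0 0 0'
python3 -m handwheel '0 0 0 0 0 0; 0 0 0 0 0 0'
python3 - <<'E'
from poses import *
q=shot('scene','s21');st=read_state();p=st['eef_pos'];o=st['orientation']
print(p,np.degrees(2*np.arctan2(o[1],o[0]))-90,st['contact_force'],st['width'])
crop('s21',300,140,400,250,5,'b')
E
```

```text
t: 27.03
eef_pos: [0.6121, 0.0126, 0.0939]
orientation: [0.998, 0.063, -0.002, -0.001]
contact_force: [-1.1, 1.1, -0.8]
width: 0.0519
t: 27.2
eef_pos: [0.614, 0.0118, 0.098]
orientation: [0.998, 0.063, 0.001, 0.0]
contact_force: [-0.2, -0.2, 0.4]
width: 0.052
[0.61401539 0.01169478 0.0981228 ] -82.75780356175764 [ 0.23235261 -0.52566237 -0.20569741] 0.05198833742703563
```

View pics/b.png

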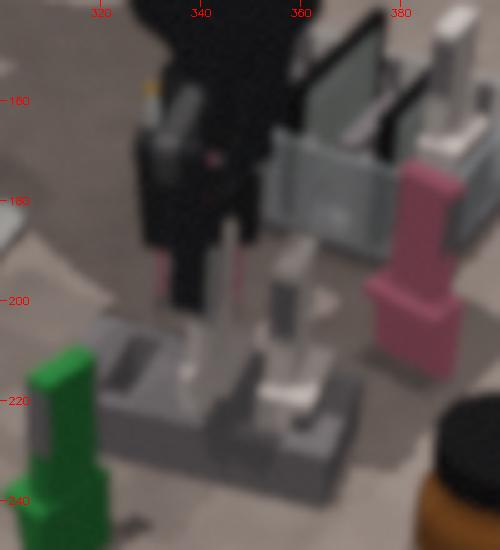

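```bash
python3 -m handwheel '-0.07 0 -0.2 0 0 0; 0 0 0 0 0 0; 0 0 0 0 0 0'
python3 -m handwheel '0 0 0 0 0 0; 0 0 0 0 0 0; 0 0 0 0 0 0; 0 0 0 0 0 0; 0 0 0 0 0 0' 255 80
python3 -c "
from h import *
s=read_state();print(s['eef_pos'],s['contact_force'],s['wrist_torque'],s['width'])"
python3 -m handwheel '0 0 0.5 0 0 0; 0 0 1 0 0 0; 0 0 2 0 0 0; 0 0 3 0 0 0; 0 0 3.5 0 0 0'
python3 -m handwheel '0 0 2.5 0 0 0; 0 0 0 0 0 0; 0 0 0 0 0 0'
python3 -c "
from h import *
shot('scene','s22');s=read_state();print(s['eef_pos'],s['contact_force'],s['wrist_torque'],s['width'])
crop('s22',290,110,400,240,5,'b')"
```

```text
t: 27.5
eef_pos: [0.6125, 0.0114, 0.0948]
orientation: [0.998, 0.063, 0.0, 0.0]
contact_force: [-0.0, -0.2, -0.8]
width: 0.052
t: 27.92
eef_pos: [0.6126, 0.0113, 0.0947]
orientation: [0.998, 0.063, 0.0, 0.0]
contact_force: [0.3, 0.3, 3.5]
width: 0.0264
[0.61260059 0.0113445  0.09470472] [0.26088018 0.26322354 3.45027525] [-0.08514103  0.10983212  0.00924089] 0.02636125870531453
t: 28.33
eef_pos: [0.6116, 0.0115, 0.1948]
orientation: [0.998, 0.063, -0.002, -0.0]
contact_force: [0.8, -0.1, -1.0]
width: 0.0262
t: 28.58
eef_pos: [0.6126, 0.0114, 0.2211]
orientation: [0.998, 0.063, 0.002, 0.0]
contact_force: [-0.1, 0.5, -0.9]
width: 0.0263
[0.61208233 0.01147821 0.21933055] [-1.12774719 -0.72956605 -0.41150995] [ 0.03837742 -0.01229637 -0.01486812] 0.026457943977842832
```

View pics/b.png

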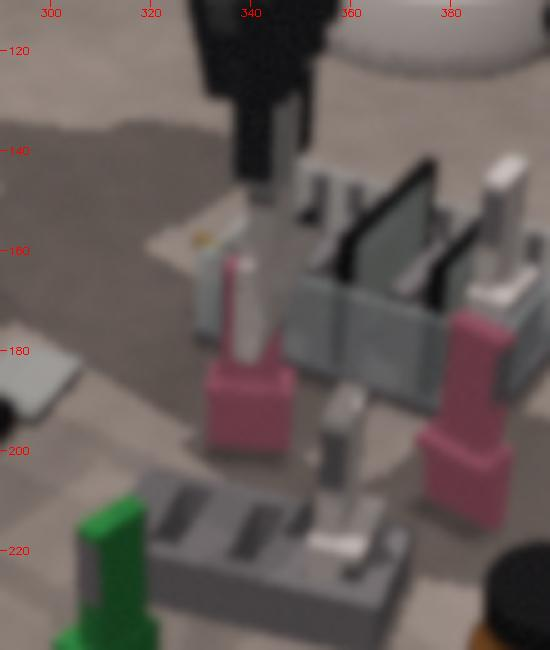

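```bash
python3 -m handwheel '0 2 0.5 0 0 0; -0.3 3.6 0 0 0 -0.05; -0.3 4 0 0 0 -0.05; -0.3 4 0 0 0 -0.05; -0.4 4 0 0 0 -0.036'
python3 -m handwheel '-0.4 2.6 0 0 0 0; -0.3 1.3 0 0 0 0; -0.06 0.3 0 0 0 0; 0 0 -1.5 0 0 0; 0 0 -1 0 0 0'
python3 -m handwheel '0 0 0 0 0 0; 0 0 0 0 0 0; 0 0 0 0 0 0'
python3 w.py 1.9 .0897 0
python3 - <<'E'
from poses import *
q=shot('scene','s23');s=shot('top','t23');st=read_state();p=st['eef_pos'];o=st['orientation']
yaw=2*np.arctan2(o[1],o[0])
print(np.degrees(yaw)-90)
tx=T(*tank)
f=T(p[0],p[1],yaw,p[2]-.0897);g=lambda P:f((P[0]-.0019,P[1],P[2]))
sl=tx((-.0008,0,0));it=[(WEDGE,g,(0,255,255)),(CASS,T(sl[0],sl[1],tank[2],.009),(0,255,0))]
overlay('s23',it,330,70,410,190,6,'b');overlay('t23',it,180,140,250,230,5,'a');hcat(['a','b'],'ab')
E
```

```text
t: 29.05
eef_pos: [0.5985, 0.1889, 0.2227]
orientation: [0.999, -0.032, -0.002, 0.0]
contact_force: [0.7, -0.6, -1.5]
width: 0.0267
t: 29.47
eef_pos: [0.5917, 0.2283, 0.1979]
orientation: [1.0, -0.03, -0.001, 0.0]
contact_force: [-0.2, -0.5, -1.2]
width: 0.0265
t: 29.72
eef_pos: [0.5922, 0.2285, 0.1997]
orientation: [1.0, -0.031, 0.0, 0.0]
contact_force: [0.4, 1.4, -1.5]
width: 0.0263
[0.59221357 0.22849658 0.19966008] wedge x,y 11.514885937734416 -1.3101342062614934 zw 100.96008298031695 [ 0.37471539  1.35336698 -1.46712755] [-0.06607137 -0.0138858  -0.01631506] 0.026302809526857228
-93.48836509418759
```

View pics/ab.png

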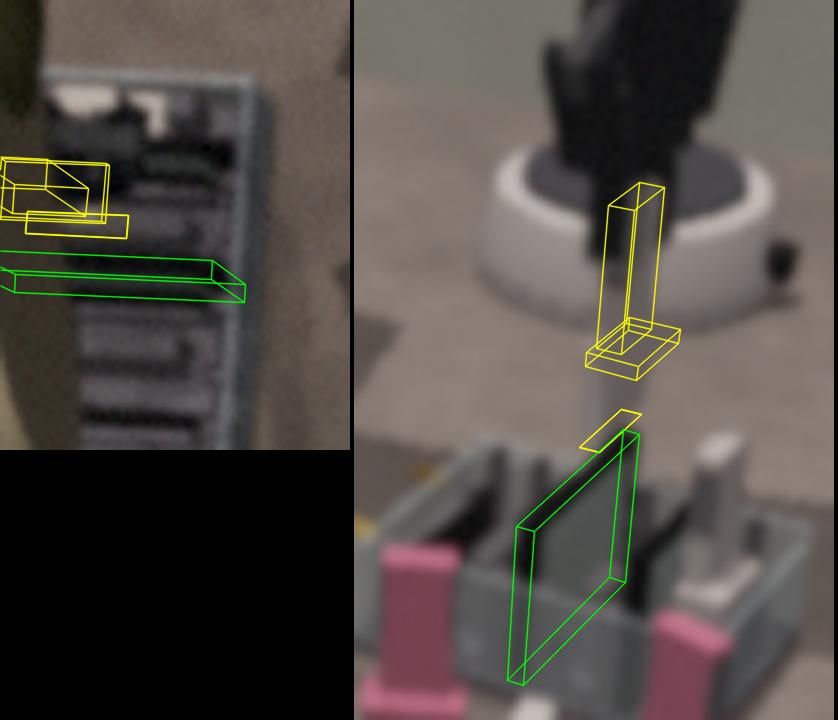

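```bash
python3 -m handwheel '-0.06 0.1 -1.5 0 0 0; 0 0 -2 0 0 0; 0 0 -1.5 0 0 0; 0 0 0 0 0 0; 0 0 0 0 0 0'
python3 w.py 1.9 .0897 0
python3 - <<'E'
from poses import *
q=shot('scene','s24');s=shot('top','t24')
crop('s24',340,90,410,180,7,'b');crop('t24',190,140,250,210,7,'a');hcat(['a','b'],'ab')
E
```

```text
t: 30.23
eef_pos: [0.5913, 0.2303, 0.1496]
orientation: [1.0, -0.03, -0.0, 0.0]
contact_force: [0.3, 0.1, -0.1]
width: 0.0264
[0.59131068 0.2302554  0.14957736] wedge x,y 10.509273455371853 0.392037840364469 zw 50.877364668469795 [ 0.27692258  0.10027124 -0.0536511 ] [-0.01845074 -0.04263618 -0.00708416] 0.026414224397584358
```

View pics/ab.png

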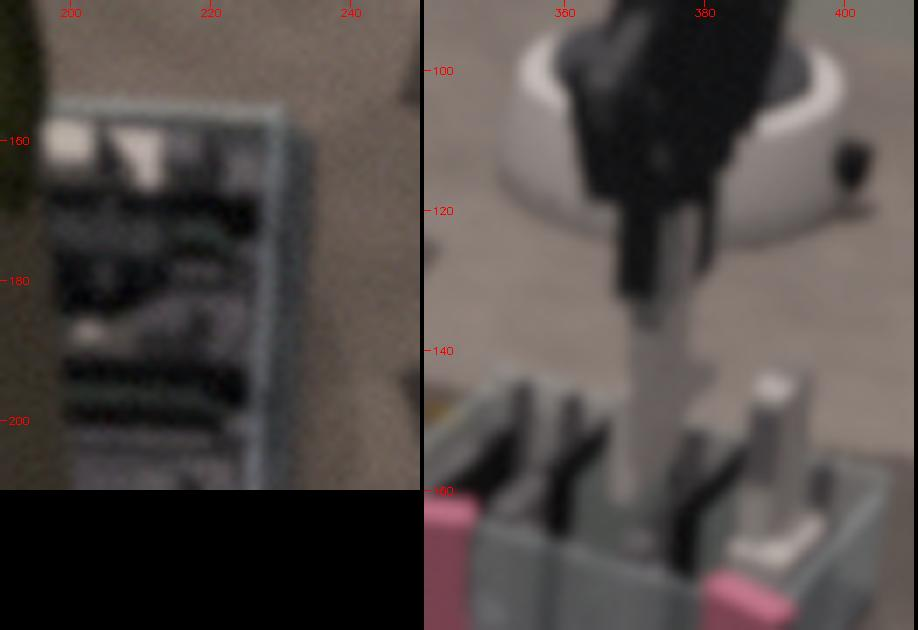

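```bash
python3 -m handwheel '0 -0.03 -0.6 0 0 0; 0 0 -0.6 0 0 0; 0 0 0 0 0 0'
python3 -m handwheel '-0.06 0 -0.6 0 0 0; 0 0 0 0 0 0'
python3 -m handwheel '-0.1 0 -0.6 0 0 0; 0 0 0 0 0 0'
python3 -m handwheel '-0.08 0 -0.5 0 0 0; 0 0 0 0 0 0'
python3 w.py 1.9 .0897 0
```

```text
t: 30.58
eef_pos: [0.5908, 0.23, 0.1362]
orientation: [1.0, -0.03, -0.001, 0.0]
contact_force: [0.4, 0.2, 0.4]
width: 0.0265
t: 30.75
eef_pos: [0.5901, 0.23, 0.1302]
orientation: [1.0, -0.03, -0.001, 0.0]
contact_force: [0.5, -0.6, -1.4]
width: 0.0265
t: 30.92
eef_pos: [0.5891, 0.23, 0.1242]
orientation: [1.0, -0.03, -0.001, 0.0]
contact_force: [0.2, 0.2, -1.7]
width: 0.0267
t: 31.08
eef_pos: [0.5887, 0.23, 0.1196]
orientation: [1.0, -0.03, -0.0, 0.0]
contact_force: [0.9, -0.9, -1.0]
width: 0.0263
[0.58871232 0.23004021 0.11959711] wedge x,y 7.928244119866486 0.023126335686794817 zw 20.8971069128431 [ 0.92095418 -0.91178122 -1.00287913] [-0.02863569 -0.35027366  0.0410892 ] 0.02629646223212642
```

```bash
python3 -m handwheel '-0.03 0 -0.4 0 0 0; 0 0 0 0 0 0'
python3 -m handwheel '-0.03 0 -0.4 0 0 0; 0 0 0 0 0 0'
python3 -m handwheel '-0.04 0 -0.3 0 0 0; 0 0 0 0 0 0'
python3 -m handwheel '-0.04 0 -0.2 0 0 0; 0 0 0 0 0 0'
python3 w.py 1.9 .0897 0
```

```text
t: 31.25
eef_pos: [0.5885, 0.23, 0.1158]
orientation: [1.0, -0.03, -0.0, 0.0]
contact_force: [0.6, 0.3, -0.9]
width: 0.0264
t: 31.42
eef_pos: [0.5882, 0.23, 0.1118]
orientation: [1.0, -0.03, -0.0, 0.0]
contact_force: [1.7, -0.3, -1.4]
width: 0.0264
t: 31.58
eef_pos: [0.5879, 0.2301, 0.1091]
orientation: [1.0, -0.03, 0.0, -0.0]
contact_force: [3.2, 0.0, -1.5]
width: 0.0266
t: 31.75
eef_pos: [0.5877, 0.2301, 0.1074]
orientation: [1.0, -0.03, 0.0, -0.0]
contact_force: [2.9, 0.4, 0.1]
width: 0.0264
[0.58769428 0.23010153 0.10743296] wedge x,y 6.908367232721153 0.02396118428475203 zw 8.732958086041585 [2.86579906 0.38184657 0.08563064] [ 0.03734009 -0.61721349  0.02965861] 0.026440042520463225
```

```bash
python3 -m handwheel '-0.03 0 -0.2 0 0 0; 0 0 0 0 0 0'
python3 -m handwheel '-0.03 0 -0.2 0 0 0; 0 0 0 0 0 0'
python3 -m handwheel '-0.03 0 -0.2 0 0 0; 0 0 0 0 0 0'
python3 -m handwheel '0 0 -0.15 0 0 0; 0 0 0 0 0 0'
python3 -m handwheel '0 0 -0.1 0 0 0; 0 0 0 0 0 0'
python3 w.py 1.9 .0897 0
```

```text
t: 31.92
eef_pos: [0.5874, 0.2302, 0.1056]
orientation: [1.0, -0.03, 0.001, -0.0]
contact_force: [3.9, 0.1, 1.8]
width: 0.0265
t: 32.08
eef_pos: [0.5872, 0.2302, 0.1037]
orientation: [1.0, -0.03, 0.001, -0.0]
contact_force: [3.1, 0.6, 3.4]
width: 0.026
t: 32.25
eef_pos: [0.5871, 0.2303, 0.1026]
orientation: [1.0, -0.03, 0.001, -0.0]
contact_force: [2.4, 1.0, 9.4]
width: 0.0263
t: 32.42
eef_pos: [0.5872, 0.2303, 0.1025]
orientation: [1.0, -0.03, 0.002, -0.0]
contact_force: [-1.8, -0.1, 19.0]
width: 0.0263
t: 32.58
eef_pos: [0.5873, 0.2303, 0.1024]
orientation: [1.0, -0.03, 0.002, -0.0]
contact_force: [-4.1, -1.2, 24.9]
width: 0.0264
[0.58726276 0.23031205 0.10244106] wedge x,y 6.46511946684714 0.20852572866591107 zw 3.741055293560719 [-4.11583809 -1.16563758 24.85043349] [-0.45552105  0.68548121 -0.07047253] 0.026367187315596306
```

```bash
python3 -m handwheel '0 0 0.25 0 0 0; 0 0 0 0 0 0'
python3 -m handwheel '0 0 0 0 0 0; 0 0 0 0 0 0; 0 0 0 0 0 0; 0 0 0 0 0 0' 100 80
python3 -m handwheel '0 0 1 0 0 0; 0 0 2 0 0 0; 0 0 3 0 0 0; 0 0 3 0 0 0; 0 0 1 0 0 0'
python3 -m handwheel '0 -4 0 0 0 0.12; 0 -4 0 0 0 0.12; 0 -4 0 0 0 0.12; 0 -4 0 0 0 0.12; 0 -4 0 0 0 0.12'
python3 -m handwheel '0 -4 0 0 0 0.12; 0 -4 0 0 0 0.12; 0 -4 0 0 0 0.12; 0 -4 0 0 0 0.12; 0 -4 0 0 0 0.12'
python3 - <<'E'
from poses import *
q=shot('scene','s25');s=shot('top','t25');st=read_state();p=st['eef_pos'];o=st['orientation']
print(p,np.degrees(2*np.arctan2(o[1],o[0]))-90)
crop('t25',165,140,245,245,5,'a');crop('s25',320,110,420,210,5,'b');hcat(['a','b'],'ab')
E
```

```text
t: 32.75
eef_pos: [0.587, 0.2302, 0.1026]
orientation: [1.0, -0.03, 0.001, -0.0]
contact_force: [0.8, -0.4, 11.8]
width: 0.0264
t: 33.08
eef_pos: [0.5859, 0.2301, 0.1005]
orientation: [1.0, -0.03, -0.001, 0.0]
contact_force: [-0.3, -0.7, 0.9]
width: 0.052
t: 33.5
eef_pos: [0.5875, 0.2304, 0.2066]
orientation: [1.0, -0.03, 0.003, -0.001]
contact_force: [0.6, -0.5, 0.4]
width: 0.0523
t: 33.92
eef_pos: [0.5861, 0.0327, 0.2015]
orientation: [0.965, 0.263, -0.0, -0.0]
contact_force: [0.6, 0.2, 0.1]
width: 0.0516
t: 34.33
eef_pos: [0.5862, -0.1648, 0.2016]
orientation: [0.846, 0.533, -0.0, -0.0]
contact_force: [0.1, 0.3, 0.1]
width: 0.0521
[ 0.58621656 -0.16840843  0.20095232] -25.914252348103815
```

View pics/ab.png

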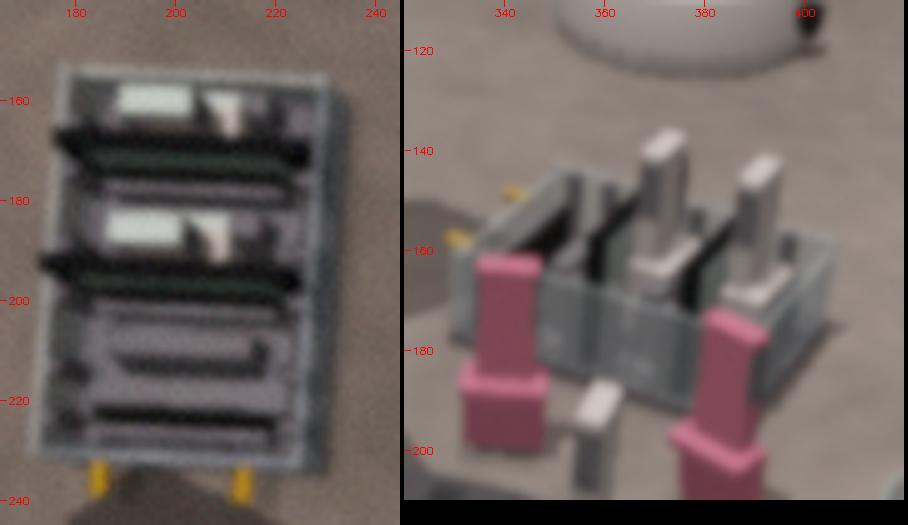

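View pics/t25.png

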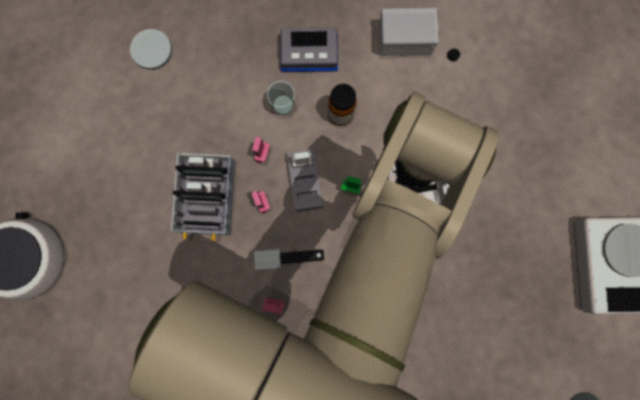

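View pics/s25.png

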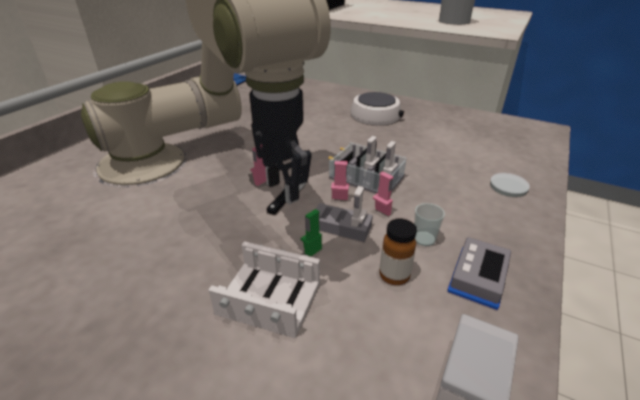

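Run:
```python
from poses import *
s=load('top0')
a=ray(s,280.3,257.8,.018);b=ray(s,323.2,254.8,.018);d=a-b
c=(a+b)/2;yaw=np.arctan2(d[1],d[0]);print(a,b,np.linalg.norm(d),np.degrees(yaw),c)
f=T(c[0],c[1],yaw)
ys=range(-24,25,2)
print('y handle front',prof(s,f,'y',range(-20,21),range(10,40,5),.018));print('y handle back',prof(s,f,'y',range(-20,21),range(-30,-5,5),.018))
print('x back',prof(s,f,'x',range(-60,-38),range(-6,7,3),.018));print('x front',prof(s,f,'x',range(40,60),range(-6,7,3),.018));print('tip',prof(s,f,'x',range(92,114),range(-12,13,3),.0085))
overlay('t25',[(KNIFE,f,(0,255,255))],245,235,335,285,8,'a')
```

```text
[0.44370967 0.06658787 0.018     ] [ 0.44878064 -0.0252117   0.018     ] 0.09193952595017574 93.16178373044735 [0.44624515 0.02068809 0.018     ]
y handle front [(-20, 100), (-19, 101), (-18, 100), (-17, 98), (-16, 93), (-15, 86), (-14, 76), (-13, 64), (-12, 50), (-11, 39), (-10, 30), (-9, 24), (-8, 22), (-7, 20), (-6, 20), (-5, 21), (-4, 22), (-3, 23), (-2, 24), (-1, 25), (0, 25), (1, 25), (2, 25), (3, 25), (4, 25), (5, 26), (6, 26), (7, 26), (8, 27), (9, 30), (10, 37), (11, 47), (12, 60), (13, 74), (14, 84), (15, 92), (16, 97), (17, 100), (18, 102), (19, 102), (20, 103)]
y handle back [(-20, 107), (-19, 107), (-18, 106), (-17, 103), (-16, 100), (-15, 92), (-14, 81), (-13, 67), (-12, 53), (-11, 40), (-10, 30), (-9, 26), (-8, 24), (-7, 24), (-6, 25), (-5, 27), (-4, 29), (-3, 32), (-2, 33), (-1, 34), (0, 33), (1, 32), (2, 32), (3, 31), (4, 30), (5, 29), (6, 27), (7, 28), (8, 31), (9, 36), (10, 45), (11, 58), (12, 72), (13, 84), (14, 93), (15, 99), (16, 104), (17, 106), (18, 106), (19, 107), (20, 108)]
x back [(-60, 105), (-59, 106), (-58, 106), (-57, 107), (-56, 107), (-55, 108), (-54, 109), (-53, 109), (-52, 109), (-51, 108), (-50, 104), (-49, 96), (-48, 87), (-47, 73), (-46, 58), (-45, 46), (-44, 37), (-43, 33), (-42, 38), (-41, 46), (-40, 58), (-39, 71)]
x front [(40, 22), (41, 23), (42, 24), (43, 27), (44, 33), (45, 44), (46, 62), (47, 83), (48, 105), (49, 125), (50, 141), (51, 154), (52, 160), (53, 163), (54, 164), (55, 165), (56, 165), (57, 164), (58, 164), (59, 164)]
tip [(92, 161), (93, 161), (94, 161), (95, 161), (96, 161), (97, 161), (98, 160), (99, 158), (100, 154), (101, 150), (102, 142), (103, 133), (104, 124), (105, 117), (106, 112), (107, 109), (108, 107), (109, 107), (110, 107), (111, 107), (112, 107), (113, 107)]
```

View pics/a.png

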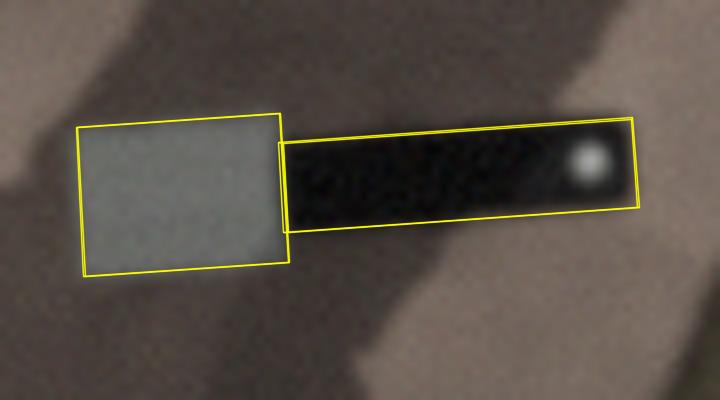

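Run:
```python
from poses import *
s=load('top0');f=T(.5866,-.2283,r(9.9))
for xs in ((-70,-66,-62),(-25,-20,-15),(20,25,30),(62,66,70)):
    print(xs,'R',prof(s,f,'y',range(-76,-48,1),xs,.063));print('L',prof(s,f,'y',range(50,74,1),xs,.063))
print('front',prof(s,f,'x',range(-90,-62),range(-20,41,5),.015))
print('back',prof(s,f,'x',range(62,88),range(0,41,5),.015))
overlay('top0',[(STAND,f,(0,255,0))],375,140,465,235,7,'a')
print(ray(s,273,306,.05))
```

```text
(-70, -66, -62) R [(-76, 104), (-75, 104), (-74, 105), (-73, 106), (-72, 106), (-71, 106), (-70, 106), (-69, 107), (-68, 109), (-67, 114), (-66, 122), (-65, 133), (-64, 147), (-63, 160), (-62, 171), (-61, 179), (-60, 183), (-59, 185), (-58, 185), (-57, 182), (-56, 175), (-55, 165), (-54, 152), (-53, 139), (-52, 127), (-51, 120), (-50, 116), (-49, 111)]
L [(50, 184), (51, 184), (52, 185), (53, 186), (54, 187), (55, 187), (56, 185), (57, 181), (58, 173), (59, 163), (60, 147), (61, 126), (62, 104), (63, 86), (64, 72), (65, 64), (66, 59), (67, 57), (68, 57), (69, 56), (70, 56), (71, 57), (72, 59), (73, 60)]
(-25, -20, -15) R [(-76, 111), (-75, 111), (-74, 110), (-73, 109), (-72, 109), (-71, 110), (-70, 111), (-69, 112), (-68, 114), (-67, 120), (-66, 127), (-65, 137), (-64, 150), (-63, 162), (-62, 172), (-61, 179), (-60, 183), (-59, 185), (-58, 184), (-57, 182), (-56, 177), (-55, 172), (-54, 168), (-53, 165), (-52, 166), (-51, 169), (-50, 170), (-49, 165)]
L [(50, 188), (51, 188), (52, 189), (53, 189), (54, 188), (55, 187), (56, 185), (57, 181), (58, 174), (59, 161), (60, 146), (61, 125),
[... 1299 characters left out ...]
70, 68), (71, 68), (72, 68), (73, 69)]
front [(-90, 99), (-89, 98), (-88, 98), (-87, 99), (-86, 99), (-85, 99), (-84, 99), (-83, 99), (-82, 100), (-81, 100), (-80, 102), (-79, 104), (-78, 110), (-77, 120), (-76, 133), (-75, 148), (-74, 162), (-73, 174), (-72, 181), (-71, 185), (-70, 187), (-69, 188), (-68, 188), (-67, 188), (-66, 188), (-65, 187), (-64, 188), (-63, 188)]
back [(62, 136), (63, 156), (64, 170), (65, 179), (66, 184), (67, 186), (68, 187), (69, 187), (70, 186), (71, 184), (72, 179), (73, 172), (74, 163), (75, 152), (76, 141), (77, 130), (78, 123), (79, 119), (80, 116), (81, 115), (82, 115), (83, 115), (84, 114), (85, 114), (86, 114), (87, 114)]
[0.34572625 0.07966725 0.05      ]
```

View pics/a.png

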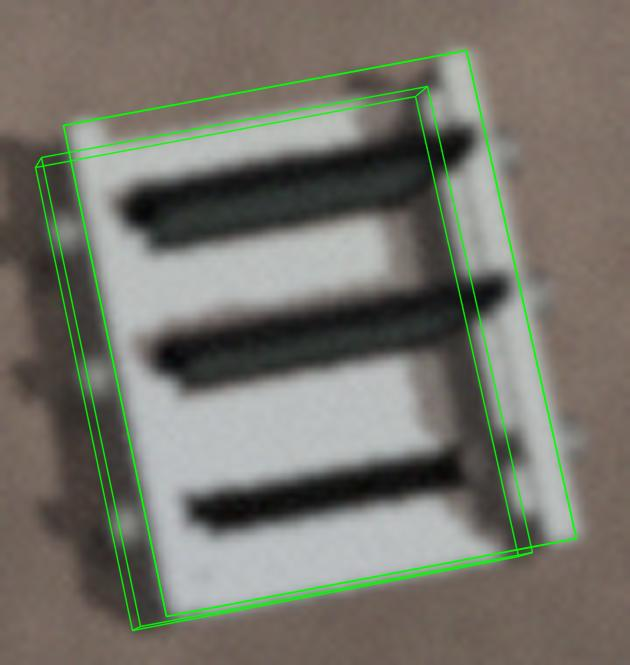

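```bash
sed -i 's/stand=(0.5852,-0.2292,r(9.7))/stand=(0.587,-0.2296,r(9.9))/' poses.py
python3 -m handwheel '-2 2.7 0 0 0 0.11; -2.4 3.2 0 0 0 0.11; -2.4 3.2 0 0 0 0.11; -2.4 3.2 0 0 0 0.11; -2.4 3.2 0 0 0 0.077'
python3 -m handwheel '-1.5 2.2 0 0 0 0; -0.9 1.2 0 0 0 0; 0 0 -3 0 0 0; 0 0 -4 0 0 0; 0 0 -4 0 0 0'
python3 -m handwheel '0 0 -2.5 0 0 0; 0 0 0 0 0 0; 0 0 0 0 0 0'
python3 - <<'E'
from poses import *
q=shot('scene','s26');s=shot('top','t26');st=read_state();p=st['eef_pos'];o=st['orientation']
print(p,np.degrees(2*np.arctan2(o[1],o[0]))-90)
crop('t26',245,220,345,310,5,'a');crop('s26',240,140,320,230,5,'b');hcat(['a','b'],'ab')
E
```

```text
t: 34.85
eef_pos: [0.4691, -0.0064, 0.2014]
orientation: [0.682, 0.731, -0.0, -0.0]
contact_force: [1.0, 0.8, 0.8]
width: 0.052
t: 35.27
eef_pos: [0.4475, 0.0261, 0.091]
orientation: [0.684, 0.73, 0.001, 0.002]
contact_force: [1.9, 0.0, -0.6]
width: 0.052
t: 35.52
eef_pos: [0.4469, 0.0259, 0.0662]
orientation: [0.684, 0.73, -0.001, -0.001]
contact_force: [0.3, -0.9, 1.2]
width: 0.0521
[0.44789612 0.02574256 0.06782719] 3.711171948256066
```

View pics/ab.png

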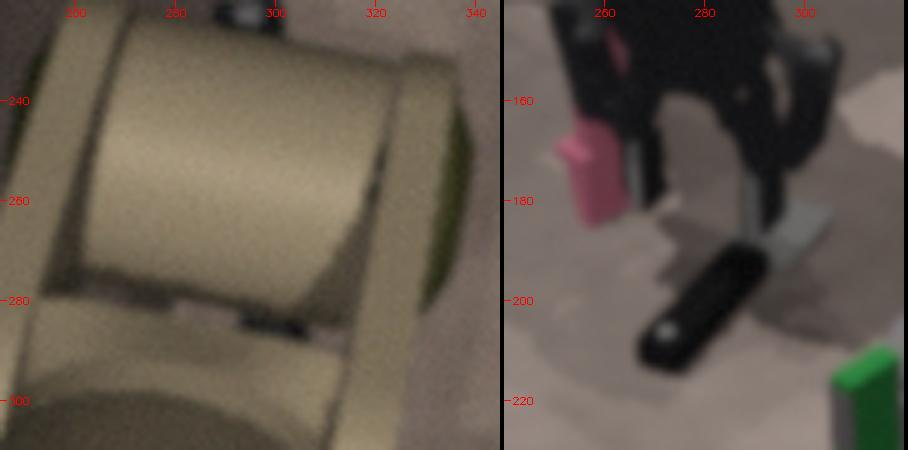

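```bash
python3 -m handwheel '-0.15 -0.45 -1.5 0 0 0; 0 0 -2 0 0 0; 0 0 -1 0 0 0; 0 0 -0.3 0 0 0; 0 0 0 0 0 0'
python3 -m handwheel '0 0 0 0 0 0; 0 0 0 0 0 0'
python3 - <<'E'
from poses import *
q=shot('scene','s27');st=read_state();p=st['eef_pos'];o=st['orientation']
print(p,np.degrees(2*np.arctan2(o[1],o[0]))-90,st['contact_force'])
crop('s27',240,140,320,230,7,'b')
E
```

```text
t: 36.03
eef_pos: [0.4459, 0.0213, 0.0192]
orientation: [0.684, 0.73, 0.0, 0.001]
contact_force: [-0.2, 0.5, 1.0]
width: 0.0518
t: 36.2
eef_pos: [0.4459, 0.0214, 0.0195]
orientation: [0.684, 0.73, 0.001, 0.001]
contact_force: [0.6, -0.9, 0.6]
width: 0.0517
[0.44583722 0.02141727 0.01931841] 3.7352027733720803 [-0.73760591  0.96857371 -0.71405073]
```

View pics/b.png

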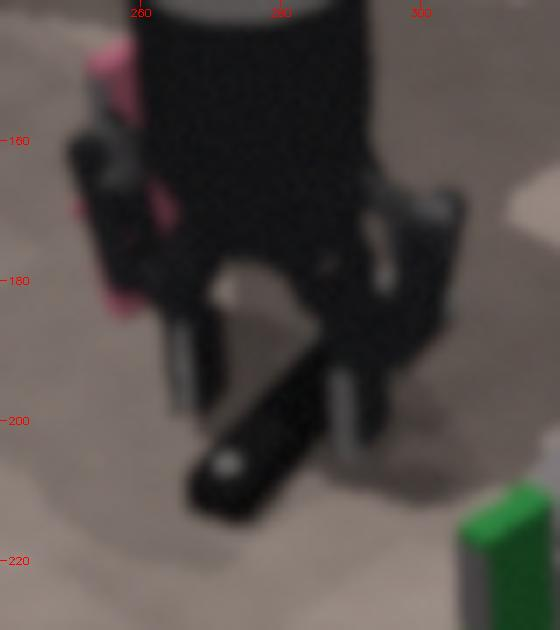

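```bash
python3 -m handwheel '0 0 0 0 0 0; 0 0 0 0 0 0; 0 0 0 0 0 0; 0 0 0 0 0 0; 0 0 0 0 0 0' 255 80
python3 -c "
from h import *
s=read_state();print(s['eef_pos'],s['contact_force'],s['wrist_torque'],s['width'])"
python3 -m handwheel '0 0 0.5 0 0 0; 0 0 1 0 0 0; 0 0 2.5 0 0 0; 0 0 2.5 0 0 0; 0 0 0 0 0 0'
python3 - <<'E'
from poses import *
q=shot('scene','s28');st=read_state();p=st['eef_pos'];o=st['orientation']
print(p,np.degrees(2*np.arctan2(o[1],o[0]))-90,st['contact_force'],st['wrist_torque'],st['width'])
f=T(p[0],p[1],r(93.7),p[2]-.0193);overlay('s28',[(KNIFE,f,(0,255,255))],230,120,330,220,7,'b')
E
```

```text
t: 36.67
eef_pos: [0.4455, 0.0215, 0.019]
orientation: [0.684, 0.73, 0.0, 0.0]
contact_force: [-0.3, 0.1, 9.3]
width: 0.0217
[0.44545926 0.02148898 0.01900309] [-0.26976641  0.10337527  9.28893663] [ 0.06461036  0.28505344 -0.05189294] 0.021715128477294107
t: 37.08
eef_pos: [0.4469, 0.0213, 0.0869]
orientation: [0.684, 0.73, 0.002, 0.003]
contact_force: [0.7, -0.7, 0.4]
width: 0.0216
[0.4461528  0.02136276 0.08513985] 3.7445615019306047 [ 0.55680431  0.07831064 -0.8072364 ] [-0.04093746  0.00041749 -0.00695102] 0.021613534141385168
```

View pics/b.png

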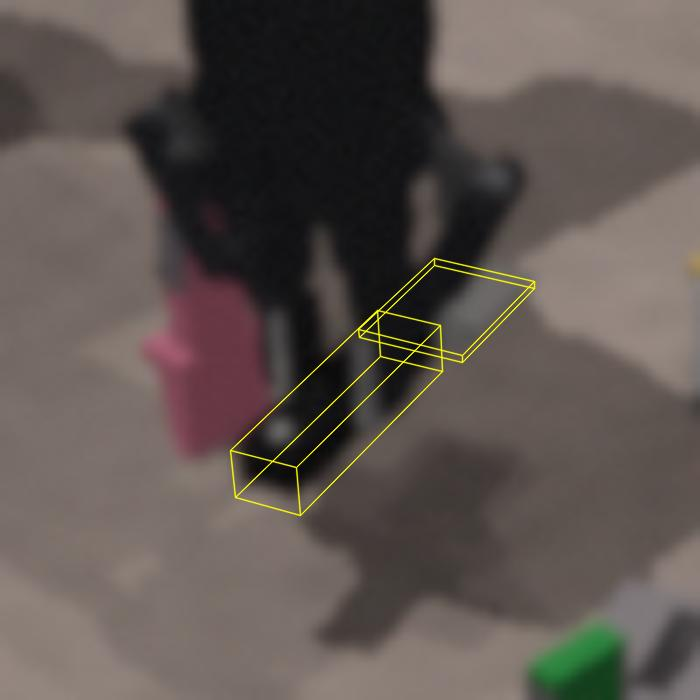

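```bash
python3 -m handwheel '-0.8 -2 1 0 0 -0.1; -0.8 -2.4 0 0 0 -0.12; -0.8 -2.4 0 0 0 -0.12; -0.8 -2.4 0 0 0 -0.12; -0.8 -2.4 0 0 0 -0.12'
python3 -m handwheel '-0.8 -2.4 0 0 0 -0.12; 0 -2.4 0 0 0 -0.12; 0 -2.4 0 0 0 -0.12; 0 -2.4 0 0 0 -0.12; 0 -2.4 0 0 0 -0.12'
python3 -m handwheel '0 -2.4 0 0 0 -0.12; 0 -1.5 0 0 0 -0.12; 0 -0.8 -1 0 0 -0.044; 0 0 -2 0 0 0; 0 0 -2 0 0 0'
python3 -m handwheel '0 0 0 0 0 0; 0 0 0 0 0 0'
python3 - <<'E'
from poses import *
q=shot('scene','s29');s=shot('top','t29');st=read_state();p=st['eef_pos'];o=st['orientation'];yaw=2*np.arctan2(o[1],o[0])
print(p,np.degrees(yaw)-90,st['contact_force'],st['wrist_torque'],st['width'])
f=T(p[0],p[1],yaw,p[2]-.019);it=[(KNIFE,f,(0,255,255)),(STAND,T(*stand),(0,255,0))]
overlay('s29',[],140,220,330,340,4,'b');overlay('t29',it,370,200,480,320,5,'a')
overlay('s29',it,140,220,330,340,4,'c')
E
```

```text
t: 37.55
eef_pos: [0.4043, -0.0952, 0.0926]
orientation: [0.865, 0.501, -0.0, -0.001]
contact_force: [-0.3, -0.6, -0.2]
width: 0.022
t: 37.97
eef_pos: [0.3966, -0.2154, 0.0924]
orientation: [0.975, 0.223, -0.001, -0.001]
contact_force: [-0.3, 0.1, -0.5]
width: 0.0219
t: 38.38
eef_pos: [0.397, -0.2619, 0.0421]
orientation: [0.996, 0.085, 0.0, 0.0]
contact_force: [1.2, -0.2, -2.1]
width: 0.0215
t: 38.55
eef_pos: [0.3967, -0.2609, 0.0424]
orientation: [0.996, 0.086, -0.001, -0.001]
contact_force: [-0.2, -1.2, -1.2]
width: 0.0214
[ 0.39746535 -0.26160992  0.04385178] -80.13660506652491 [-0.37054879  0.46952787 -0.83795028] [-0.02762716  0.0264786   0.0050637 ] 0.021614565127429052
```

View pics/a.png

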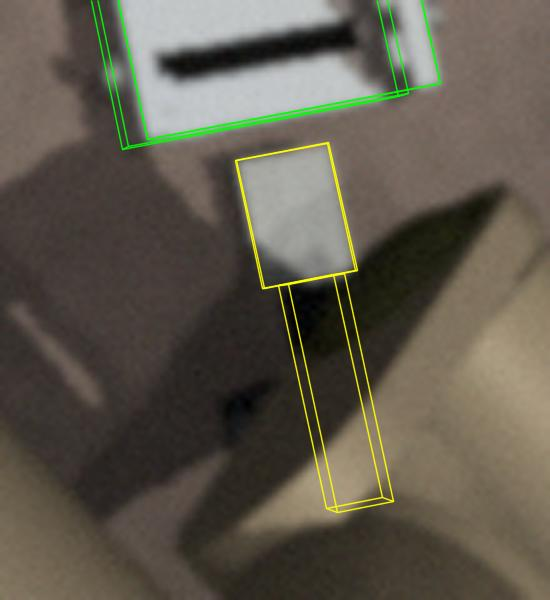

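View pics/b.png

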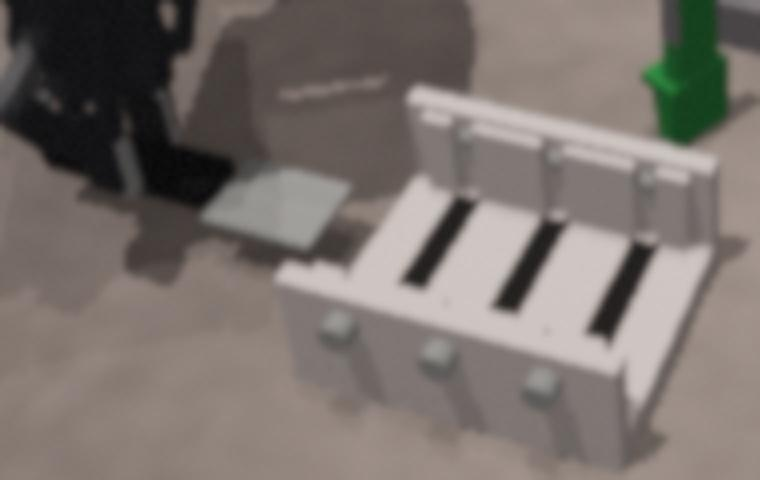

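View pics/c.png

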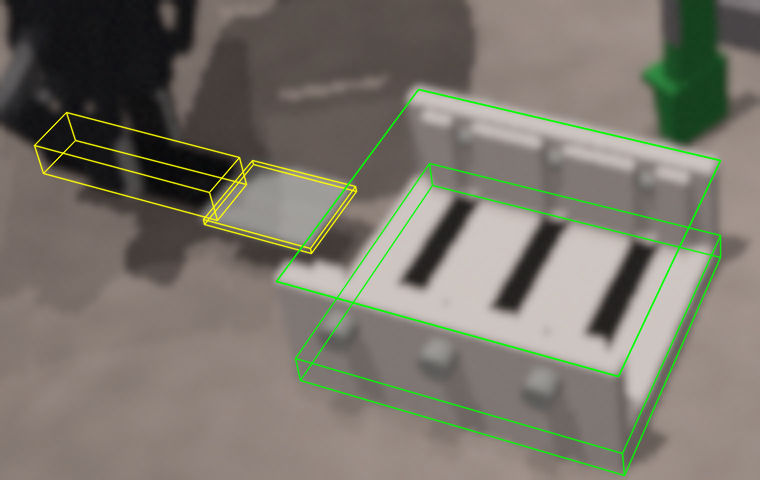

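```bash
python3 -m handwheel '0.02 -0.1 -1 0 0 0; 0 0 -1 0 0 0; 0 0 -0.3 0 0 0; 0 0 0 0 0 0; 0 0 0 0 0 0'
cat > k.py <<'E'
from poses import *
st=read_state();p=st['eef_pos'];o=st['orientation'];d=p[:2]-np.array(stand[:2]);c,sn=np.cos(-stand[2]),np.sin(-stand[2])
print(p,'stand x,y mm',(c*d[0]-sn*d[1])*1e3,(sn*d[0]+c*d[1])*1e3,'yaw',np.degrees(2*np.arctan2(o[1],o[0])),st['contact_force'],st['wrist_torque'])
E
python3 k.py
python3 - <<'E'
from poses import *
q=shot('scene','s30');s=shot('top','t30');st=read_state();p=st['eef_pos'];o=st['orientation'];yaw=2*np.arctan2(o[1],o[0])
f=T(p[0],p[1],yaw,p[2]-.019);it=[(KNIFE,f,(0,255,255))]
overlay('s30',it,150,230,260,310,5,'b');crop('s30',170,240,240,310,6,'a');hcat(['b','a'],'ab')
E
```

```text
t: 39.07
eef_pos: [0.3977, -0.2627, 0.021]
orientation: [0.996, 0.086, 0.0, 0.0]
contact_force: [-0.2, -0.3, -0.7]
width: 0.0219
[ 0.39768267 -0.26265559  0.02102079] stand x,y mm -192.1814847156639 -0.014214194469751307 yaw 9.8612467064031 [-0.16861863 -0.25734921 -0.66648609] [ 0.02495132 -0.0067658  -0.01549654]
```

View pics/ab.png

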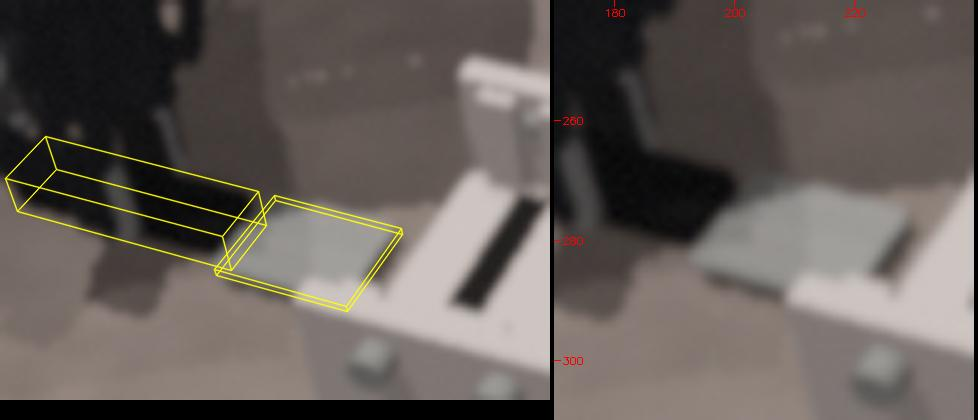

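```bash
python3 -m handwheel '0 0 -0.1 0 0 0; 0.8 0.14 0 0 0 0; 0.8 0.14 0 0 0 0; 0.8 0.14 0 0 0 0; 0 0 0 0 0 0'
python3 k.py
python3 -m handwheel '0.8 0.14 0 0 0 0; 0.8 0.14 0 0 0 0; 0 0 0 0 0 0'
python3 k.py
```

```text
t: 39.58
eef_pos: [0.4232, -0.2582, 0.0194]
orientation: [0.996, 0.086, 0.001, 0.001]
contact_force: [0.3, -0.2, -1.3]
width: 0.0218
[ 0.42319104 -0.25823254  0.01944712] stand x,y mm -166.29250353233934 -0.042658758167384014 yaw 9.921172535583066 [ 0.27337871 -0.23865812 -1.34027556] [-0.01840158  0.05147381 -0.0455763 ]
t: 39.83
eef_pos: [0.4389, -0.2554, 0.0194]
orientation: [0.996, 0.086, 0.0, 0.0]
contact_force: [-0.5, 0.4, -0.3]
width: 0.0222
[ 0.43888529 -0.25540725  0.01938835] stand x,y mm -150.3461947353555 0.04226627388249568 yaw 9.898103476047464 [-0.53016287  0.43330553 -0.3440951 ] [0.03688048 0.03636616 0.02351697]
```

```bash
python3 -m handwheel '0.8 0.14 0 0 0 0; 0.8 0.14 0 0 0 0; 0.6 0.1 0 0 0 0; 0 0 0 0 0 0'
python3 k.py
python3 -m handwheel '0.3 0.05 0 0 0 0; 0 0 0 0 0 0'
python3 k.py
python3 - <<'E'
from poses import *
q=shot('scene','s31');s=shot('top','t31')
crop('s31',170,230,290,330,4,'b');crop('t31',390,200,470,300,4,'a');hcat(['b','a'],'ab')
E
```

```text
t: 40.17
eef_pos: [0.4607, -0.2516, 0.0194]
orientation: [0.996, 0.086, 0.0, 0.0]
contact_force: [-0.1, 0.8, -0.1]
width: 0.022
[ 0.46067781 -0.25162562  0.01935196] stand x,y mm -128.2280090321613 0.020814406338540148 yaw 9.898484884660544 [-0.08265464  0.84319587 -0.10203536] [-0.00847997  0.01929725  0.02588827]
t: 40.33
eef_pos: [0.4627, -0.2511, 0.0193]
orientation: [0.996, 0.086, 0.0, 0.0]
contact_force: [-0.8, 0.3, -0.7]
width: 0.0214
[ 0.4627009  -0.25111692  0.01929703] stand x,y mm -126.1475861712173 0.1741132284122232 yaw 9.865077322180538 [-0.82831979  0.2831353  -0.70568026] [ 0.01442428  0.03376401 -0.03621767]
```

View pics/ab.png

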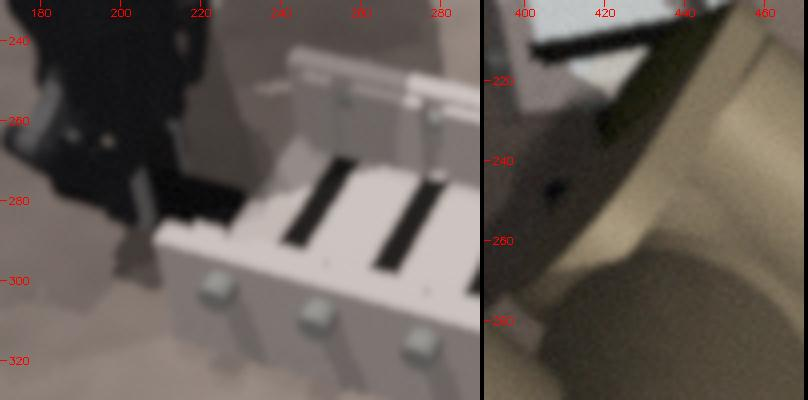

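```bash
python3 -m handwheel '0.15 0.02 0 0 0 0; 0 0 0 0 0 0'
python3 -m handwheel '0.1 0.02 0 0 0 0; 0 0 0 0 0 0'
python3 k.py
python3 -m handwheel '0.1 0.02 0 0 0 0; 0 0 0 0 0 0'
python3 k.py
```

```text
t: 40.6
eef_pos: [0.464, -0.2511, 0.0194]
orientation: [0.996, 0.086, 0.0, 0.0]
contact_force: [-0.4, -0.3, -0.3]
width: 0.0218
t: 40.77
eef_pos: [0.465, -0.2508, 0.0194]
orientation: [0.996, 0.086, 0.0, 0.0]
contact_force: [0.0, -0.2, 0.0]
width: 0.0219
[ 0.46503468 -0.25083002  0.01936446] stand x,y mm -123.79922965052565 0.055491533976818885 yaw 9.849772008814435 [ 0.02666532 -0.20557159  0.01436826] [ 0.04360474 -0.00678869 -0.03908672]
t: 40.93
eef_pos: [0.4661, -0.2506, 0.0194]
orientation: [0.996, 0.086, 0.0, 0.0]
contact_force: [-0.1, -0.0, -0.6]
width: 0.0224
[ 0.46606313 -0.25058567  0.01935063] stand x,y mm -122.74408971171297 0.11939086380268957 yaw 9.853804320150022 [-0.09903546 -0.02934873 -0.64091816] [-0.01649286 -0.00039311 -0.03223023]
```

```bash
python3 -m handwheel '0.1 0.02 0 0 0 0; 0 0 0 0 0 0'
python3 -m handwheel '0.1 0.02 0 0 0 0; 0 0 0 0 0 0'
python3 k.py
python3 -m handwheel '0 0 -0.05 0 0 0; 0 0 -0.05 0 0 0; 0 0 0 0 0 0'
python3 k.py
```

```text
t: 41.1
eef_pos: [0.4667, -0.2504, 0.0193]
orientation: [0.996, 0.086, -0.0, -0.0]
contact_force: [-2.4, -1.0, -0.2]
width: 0.0219
t: 41.27
eef_pos: [0.4668, -0.2503, 0.0192]
orientation: [0.996, 0.086, -0.001, -0.0]
contact_force: [-8.3, -3.1, 2.4]
width: 0.0217
[ 0.46678232 -0.25033511  0.01921596] stand x,y mm -121.99252276079798 0.24257160359308222 yaw 9.875853976134081 [-8.28953538 -3.08281436  2.40844562] [-0.54822001  1.28568913 -0.01396638]
t: 41.52
eef_pos: [0.4668, -0.2503, 0.019]
orientation: [0.996, 0.086, -0.001, -0.0]
contact_force: [-10.0, -0.3, 11.0]
width: 0.0219
[ 0.46681025 -0.25034383  0.01903364] stand x,y mm -121.96651354017138 0.2291765468860306 yaw 9.873245164050395 [-9.96501072 -0.25265648 11.04353684] [-0.27326213  1.66383768 -0.05984826]
```

```bash
python3 -m handwheel '-0.12 -0.02 0.1 0 0 0; 0 0 0 0 0 0'
python3 k.py
python3 -m handwheel '0 0 0 0 0 0; 0 0 0 0 0 0; 0 0 0 0 0 0; 0 0 0 0 0 0' 100 80
python3 -m handwheel '0 0 1 0 0 0; 0 0 2 0 0 0; 0 0 4 0 0 0; 0 0 4 0 0 0; 0 0 4 0 0 0'
python3 -m handwheel '-2 -4 2 0 0 0; -3.5 0 2 0 0 0; -3.5 0 0 0 0 0; -3.5 0 0 0 0 0; -3 0 0 0 0 0'
python3 -m handwheel '-1 -4 0 0 0 0; -1 -4 0 0 0 0; 0 -4 0 0 0 0; 0 -4 0 0 0 0; 0 0 0 0 0 0'
python3 - <<'E'
from poses import *
q=shot('scene','s32');s=shot('top','t32');print(read_state()['eef_pos'])
f=T(*stand);g=T(*f((-.1225,0,0))[:2],stand[2])
overlay('t32',[(KNIFE,g,(0,255,255))],370,140,480,290,4,'a');crop('s32',150,220,330,340,3,'b');hcat(['a','b'],'ab')
E
```

```text
t: 41.68
eef_pos: [0.4667, -0.2505, 0.0196]
orientation: [0.996, 0.086, 0.0, 0.0]
contact_force: [-2.3, -0.7, 2.0]
width: 0.0219
[ 0.46669621 -0.2504915   0.01955667] stand x,y mm -122.10423770648417 0.10331057246098369 yaw 9.84086712807005 [-2.27490467 -0.69971657  2.02987153] [-0.16133041  0.43493372 -0.02174331]
t: 42.02
eef_pos: [0.4669, -0.2504, 0.0193]
orientation: [0.996, 0.086, 0.0, 0.0]
contact_force: [-0.3, -1.2, -0.2]
width: 0.0524
t: 42.43
eef_pos: [0.4664, -0.25, 0.1718]
orientation: [0.996, 0.086, -0.0, -0.0]
contact_force: [0.2, -1.4, 0.5]
width: 0.052
t: 42.85
eef_pos: [0.3129, -0.2838, 0.2072]
orientation: [0.996, 0.086, 0.0, 0.001]
contact_force: [0.1, -0.4, 0.2]
width: 0.052
t: 43.27
eef_pos: [0.2938, -0.4502, 0.2064]
orientation: [0.996, 0.084, 0.0, 0.002]
contact_force: [-0.9, 1.5, 0.5]
width: 0.0518
[ 0.29435843 -0.44509889  0.20630562]
```

View pics/ab.png

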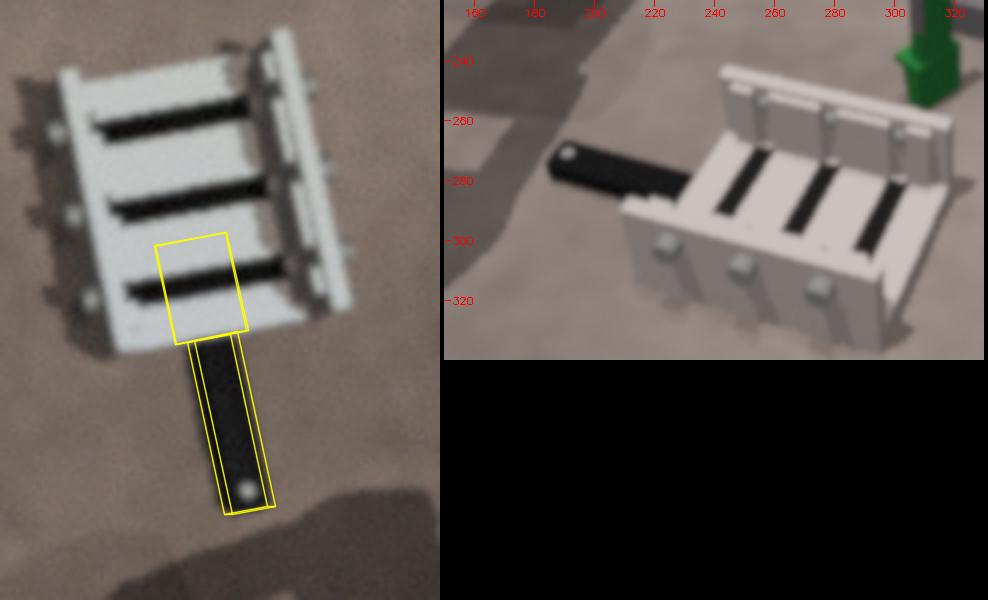

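View pics/t32.png

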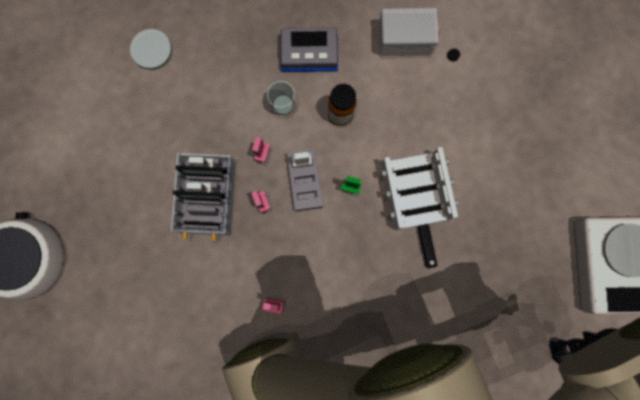

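Run:
```python
from poses import *
tx=T(*tank);it=[]
for i in(0,52):
    c=tx(((i-2)/1000,0,0));w=tx(((i+6)/1000,0,0))
    it+=[(CASS,T(c[0],c[1],tank[2],.009),(0,255,0)),(WEDGE,T(w[0],w[1],tank[2],.013),(0,255,255))]
overlay('t32',it,165,145,240,240,6,'a');overlay('s32',it,325,120,410,210,5,'b');hcat(['a','b'],'ab')
```

```text
(no output)
```

View pics/ab.png

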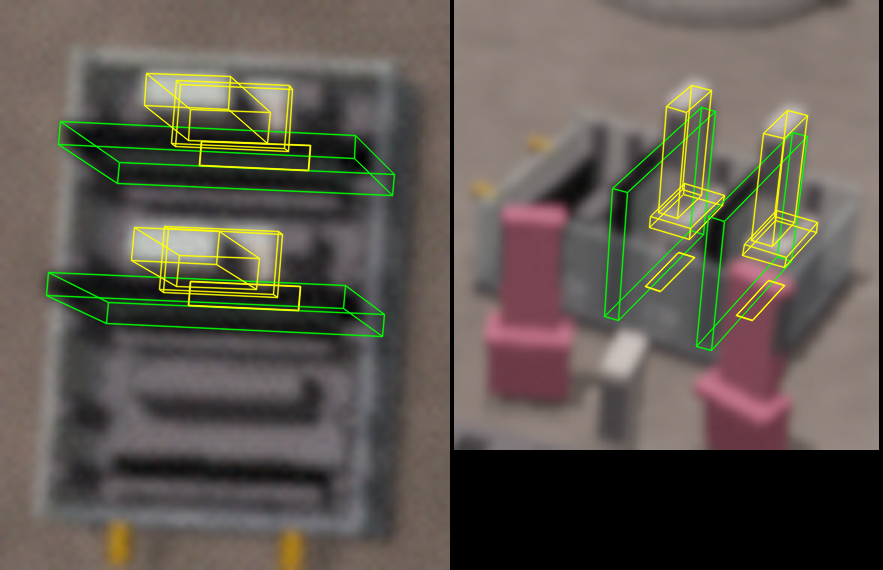

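```bash
python3 -m handwheel '0 0 0 0 0 0; 0 0 0 0 0 0'; python3 -c "
from bench import *
print(sign_off())"
```

```text
t: 43.53
eef_pos: [0.2949, -0.4433, 0.2068]
orientation: [0.996, 0.086, 0.0, 0.0]
contact_force: [0.0, -0.2, -0.4]
width: 0.0519
the job is handed in; nothing more can be done
None
```

I handed the job in at 43.5 s of the 210 s allowed, and every check I could make agreed with the job being done. `sign_off()` gives no verdict.

- **Cassettes:** There were only two. I pulled both from the stand and lowered them into stations 1 and 2 until the force reading showed the floor.
- **Wedges:** I pushed a white wedge in behind each cassette. Each stopped hard at about 4 mm above the tank floor, which is shoulder on ledge. The final push was 25 to 28 N. The third white wedge stays in the rack.
- **Knife:** The blade is fully in the stand's slot. The handle came up against the stand within about 1 mm of the home position and lies flat on the bench. It was never knocked aside.
- **Left alone:** I never touched the beaker, the bottle, or the green and pink look-alikes, and they look unmoved in the last picture.

In the last top picture the cassettes, wedges and knife match their home outlines. The scene camera showed them about 1 to 2 pixels off those outlines. That offset was there all along, so I relied on the top camera. I could not read the gasket compression directly; I infer it from the wedges being fully home.

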